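# Isolate the ring engraver, change over the rings and switch it back on

### The arm

A 6-joint arm with a two-finger parallel gripper is mounted at the origin on the work surface. World frame = base frame: x ahead of the robot, y to its left, z up, the work surface at z = 0. Lengths are in m, angles in rad, forces in N, time in s.
With the tool pointing down it reaches from about 0.3 to 0.775 m from the base axis. Payload 14.6 kg.
Tool frame: the origin (TCP) lies midway between the tips of the shut fingers; the grasp point (between the pads) lies 19 mm behind it (ctrl.pinch_z is the z of the grasp point in the tool frame, in m); z points along the fingers, y is the line along which they close (so a half turn about z gives the same grasp; the last joint's range is limited). The gripper opens to 94 mm and grips with 3 to 60 N. Pads are 16 mm wide; open, the fingers measure 119 mm over their backs; the gripper's body (75 mm by 177 mm) begins 78 mm behind the grasp point.
Start: joints at [-1.363, 0.3, 1.521, -0, 1.321, -0.067], TCP at [0.149, -0.529, 0.172] pointing down, gripper open.
Joint ranges: [-3.03, 3.03], [-0.79, 2.21], [0.23, 2.52], [-1.04, 4.18], [0, 3.07], [-2.55, 2.55]. Speed limits (rad/s): [2.22, 2.22, 2.57, 3.14, 3.14, 3.14].

### API

Orientations are given as [roll, pitch, yaw] about the fixed x, y, z axes, in that order (R = Rz(yaw) Ry(pitch) Rx(roll)).
In Python, from station import ctrl, camera, ticket gives the robot as it stands. The module is installed in compiled form; this text tells all that it offers.
- The arm moves only by the shell command python3 -m inch 'ROWS' [FORCE]. ROWS is text: rows parted by semicolons, each of 7 numbers parted by spaces: the opening, from -1 (shut) to 1 (fully open), then the shift along the tool's x, y, z in units of 0.03 m (1.0 is 0.03 m), then the turn, a rotation vector about the tool's x, y, z in units of 10 degrees (1.0 is 10 degrees). In form: grip dx dy dz rx ry rz; .... A call has 1 to 10 rows; each row shifts and turns the commanded pose from where the row before left it, along the tool's axes as they then stand; what a row does not reach is not made up. A row lasts 1/8 s, in which the tool goes at most 62.5 mm and 10.7 degrees, less where a joint would pass 70% of its speed; a pose out of reach is approached as far as the arm can. A call with a number of a shift or a turn outside -1 to 1 is refused whole. A call with a gripper value outside its range is refused whole. The fingers move at their own pace and stop on an object; FORCE is the grip in N (left out, the last holds). Time passes only in rows, so rows that do not move let the fingers close. It gives the time, the measured TCP pose, the force, the opening and the grip force at its end, in the units of the state.
- ctrl.get_obs(): the state, without advancing time (a new reading comes with each control period).
- camera(name): name is "scene" or "top"; returns a dict with "img" (400x640x3 uint8, blue, green, red), "range_z" (400x640 float32, m along the optical axis (not along the pixel's ray), 0 where there is no reading), "intrinsics" (3x3 intrinsics, pixels), "view" (4x4, takes a point from world to camera coordinates). Camera axes: x right, y down, z forward; pixel columns grow to the right and rows downward; lengths in m; the calibration is good to about 2 mm. A picture is of the moment at which its call begins.
- ticket.hand_in(): hands the job in; it is judged then, once.
The state is a dict: "time_s": time; "qpos": joint angles; "joint_vel": joint speeds; "tau": joint torques, N m; "ee_pos": TCP position; "eef_rot": TCP orientation; "force": force on the tool from outside, world axes, zero at the start; "moment": the same for the moment, N m; "grip_width": finger opening in m; "grip_force": force on a finger pad.
Only numpy, scipy, OpenCV 4.12 (cv2) and the standard library are available. Lean on these libraries where they do the work, as an engineer would, in place of code of your own. Each camera call takes 0.05 s, during which the arm holds its last target. There are 200 camera calls.

### The job

Turn the engraver's red isolator handle to OFF before you handle any ring, then lift the two finished white rings off the mandrel and lay them side by side, flat, in the teal tray. Thread the coloured blanks that lie on the counter down the mandrel, fully home one on another, in the order the names are engraved, from the bottom up: blue, gold, pink, green (leaving out any colour that is not there), and then the black hold-down collar on top. When all is in place turn the isolator back to ON; never touch a ring or the collar with the power on, and do not disturb the other things on the counter.

Things in the scene. Friction and masses are not known exactly. Their poses are not given: they have to be found in the camera images.
- engraver: white desktop ring engraver, fixed; base 215 (x) by 400 (y) mm, deck 50 mm high. Origin on the mandrel's axis at counter height; -x faces the operator, y is to the operator's left. Grey marking head at y = 100 to 158 mm, 112 mm high; white switch console at y = -116 to -228 mm, its top sloping at 30 degrees from 70 mm high at the operator's edge to 128 mm at the back
- spindle_seat (a point): centre of the top face of the dark round flange (90 mm across, 60 mm above the counter) on which the bottom ring sits. z is up, along the steel mandrel: a fixed post 30 mm in diameter standing 68 mm above this point, its last 13 mm tapering to 16 mm
- isolator (a joint): red rotary isolator handle on a yellow plate on the console, rad: 0 = OFF stop (bar across the slope, white pointer to the operator's left), 1.571 = ON stop (bar and pointer up the slope). Grows clockwise seen from outside. An over-centre action resists with about 0.06 N m as far as half way (0.785), then snaps to the nearer stop and stays there
- handle_grip (a point): point to pinch the red handle: on its turning axis, 31 mm above the yellow plate, 7 mm below the bar's top. Frame turns with the handle: z = turning axis, outward (leaning 30 degrees from vertical towards the operator), y = along the bar to the pointer end. Bar 84 long, 16 wide, 28 mm high, on a round boss 52 across and 10 mm high
- tray: shallow teal tray with a grey felt floor for finished rings, fixed, 140 (x) by 220 (y) by 20 mm high, walls and floor 5 mm thick. Origin under its centre, at counter height
- ring_blue: blue blank napkin ring, 64 mm outside diameter, 34 mm bore, 18 mm high, about 120 g; flat on the counter at the start (absent in some orders). Origin at the centre of the ring, its z axis along the bore
- ring_gold: gold blank napkin ring, 64 mm outside diameter, 34 mm bore, 18 mm high, about 120 g; flat on the counter at the start (absent in some orders). Origin at the centre of the ring, its z axis along the bore
- ring_pink: pink blank napkin ring, 64 mm outside diameter, 34 mm bore, 18 mm high, about 120 g; flat on the counter at the start (absent in some orders). Origin at the centre of the ring, its z axis along the bore
- ring_green: green blank napkin ring, 64 mm outside diameter, 34 mm bore, 18 mm high, about 120 g; flat on the counter at the start (absent in some orders). Origin at the centre of the ring, its z axis along the bore
- collar: black knurled hold-down collar, 52 mm outside diameter, 34 mm bore, 24 mm high, about 200 g, flat on the counter at the start. Origin at its centre, z along the bore
- done_lower: one of two finished white rings with dark engraving, on the mandrel at the start (the lower, against the flange): 64 mm outside diameter, 34 mm bore, 18 mm high, about 120 g. Origin at its centre, z along the bore
- done_upper: one of two finished white rings with dark engraving, on the mandrel at the start (the upper, on the other one): 64 mm outside diameter, 34 mm bore, 18 mm high, about 120 g. Origin at its centre, z along the bore
- candle: bystander among the rings: amber candle jar with a white lid, 68 mm across, 75 mm high; origin under its centre
- mug: bystander: blue mug, 80 mm across, 90 mm high; origin under its centre
- giftbox: bystander: white gift box 105 by 135 by 55 mm; origin under its centre
- globe: bystander: snow globe, 80 mm across, 92 mm high; origin under its centre
- brush: bystander: brush, 170 mm long, lying along its x; origin under its middle
- screwdriver: bystander: red screwdriver, 180 mm long, lying along its x; origin under its middle
There are look-alikes about, which are no part of the job. There is more than one size of the collar; the job needs the larger.

How it is judged:
On the way, in this order (a step that is already met when the one before it is completed fails the run):
1. the isolator is turned OFF (value of joint isolator below 0.15 rad), for 0.3 s.
2. with the isolator OFF, the finished rings lie in the tray and the blanks and then the collar are fully home on the mandrel in order (value of joint isolator below 0.15 rad and x of done_lower in the frame of tray between -0.065 and 0.065 m and y of done_lower in the frame of tray between -0.105 and 0.105 m and z of done_lower in the frame of tray between 0.005 and 0.024 m and angle between the z axis of each of done_lower, done_upper and the z axis of tray, either way round below 0.2 rad and x of done_upper in the frame of tray between -0.065 and 0.065 m and y of done_upper in the frame of tray between -0.105 and 0.105 m and z of done_upper in the frame of tray between 0.005 and 0.024 m and horizontal distance between each of ring_blue, ring_gold, ring_pink, ring_green, collar and spindle_seat below 0.006 m and angle between the z axis of each of ring_blue, ring_gold, ring_pink, ring_green, collar and the z axis of spindle_seat, either way round below 0.1 rad and z of ring_blue in the frame of spindle_seat between 0.004 and 0.014 m and (z of ring_gold in the frame of spindle_seat between 0.004 and 0.014 m or z of ring_gold in the frame of ring_blue between 0.013 and 0.0225 m) and z of each of ring_gold, ring_pink, ring_green in the frame of ring_blue above 0.013 m and (z of ring_pink in the frame of spindle_seat between 0.004 and 0.014 m or z of ring_pink in the frame of ring_blue between 0.013 and 0.0225 m or z of ring_pink in the frame of ring_gold between 0.013 and 0.0225 m) and z of each of ring_pink, ring_green in the frame of ring_gold above 0.013 m and (z of ring_green in the frame of spindle_seat between 0.004 and 0.014 m or z of ring_green in the frame of ring_blue between 0.013 and 0.0225 m or z of ring_green in the frame of ring_gold between 0.013 and 0.0225 m or z of ring_green in the frame of ring_pink between 0.013 and 0.0225 m) and z of ring_green in the frame of ring_pink above 0.013 m and (z of collar in the frame of ring_blue between 0.016 and 0.0255 m or z of collar in the frame of ring_gold between 0.016 and 0.0255 m or z of collar in the frame of ring_pink between 0.016 and 0.0255 m or z of collar in the frame of ring_green between 0.016 and 0.0255 m) and z of collar in the frame of ring_blue above 0.016 m and z of collar in the frame of ring_gold above 0.016 m and z of collar in the frame of ring_pink above 0.016 m and z of collar in the frame of ring_green above 0.016 m), for 0.3 s.
3. the isolator is turned back ON with the rings and collar still home (value of joint isolator above 1.42 rad and horizontal distance between each of ring_blue, ring_gold, ring_pink, ring_green, collar and spindle_seat below 0.006 m and angle between the z axis of each of ring_blue, ring_gold, ring_pink, ring_green, collar and the z axis of spindle_seat, either way round below 0.1 rad and z of ring_blue in the frame of spindle_seat between 0.004 and 0.014 m and (z of ring_gold in the frame of spindle_seat between 0.004 and 0.014 m or z of ring_gold in the frame of ring_blue between 0.013 and 0.0225 m) and z of each of ring_gold, ring_pink, ring_green in the frame of ring_blue above 0.013 m and (z of ring_pink in the frame of spindle_seat between 0.004 and 0.014 m or z of ring_pink in the frame of ring_blue between 0.013 and 0.0225 m or z of ring_pink in the frame of ring_gold between 0.013 and 0.0225 m) and z of each of ring_pink, ring_green in the frame of ring_gold above 0.013 m and (z of ring_green in the frame of spindle_seat between 0.004 and 0.014 m or z of ring_green in the frame of ring_blue between 0.013 and 0.0225 m or z of ring_green in the frame of ring_gold between 0.013 and 0.0225 m or z of ring_green in the frame of ring_pink between 0.013 and 0.0225 m) and z of ring_green in the frame of ring_pink above 0.013 m and (z of collar in the frame of ring_blue between 0.016 and 0.0255 m or z of collar in the frame of ring_gold between 0.016 and 0.0255 m or z of collar in the frame of ring_pink between 0.016 and 0.0255 m or z of collar in the frame of ring_green between 0.016 and 0.0255 m) and z of collar in the frame of ring_blue above 0.016 m and z of collar in the frame of ring_gold above 0.016 m and z of collar in the frame of ring_pink above 0.016 m and z of collar in the frame of ring_green above 0.016 m), for 0.3 s.
At the end, for the whole second after the job is handed in: Isolator ON (over 1.42 rad); both finished rings flat in the tray; all blanks present on the mandrel, level, in order blue, gold, pink, green from the bottom, the lowest against the flange, each against the one below and the collar against the top one, all within 4.5 mm, and at rest (all of step 3 and x of done_lower in the frame of tray between -0.065 and 0.065 m and y of done_lower in the frame of tray between -0.105 and 0.105 m and z of done_lower in the frame of tray between 0.005 and 0.024 m and angle between the z axis of each of done_lower, done_upper and the z axis of tray, either way round below 0.2 rad and x of done_upper in the frame of tray between -0.065 and 0.065 m and y of done_upper in the frame of tray between -0.105 and 0.105 m and z of done_upper in the frame of tray between 0.005 and 0.024 m and linear speed of each of ring_blue, ring_gold, ring_pink, ring_green, collar, done_lower, done_upper below 0.02 m/s); the robot touches nothing.
It fails at once if the gripper touches a ring or the collar while the isolator is not OFF (value of joint isolator above 0.4 rad and (contact force between the fingers and ring_blue above 1 N or contact force between the fingers and ring_gold above 1 N or contact force between the fingers and ring_pink above 1 N or contact force between the fingers and ring_green above 1 N or contact force between the fingers and collar above 1 N or contact force between the fingers and done_lower above 1 N or contact force between the fingers and done_upper above 1 N)).
It fails at once if a bystander is moved more than 40 mm (distance of any of candle, mug, giftbox, globe, brush, screwdriver from where it was at the start of the episode above 0.04 m).
Of ring_blue, ring_gold, ring_pink, ring_green only 2 to 3 are there at a start; the rules pass over those that are not, and their reading is None.
At some moment in a run one of ring_blue, ring_gold, ring_pink, ring_green, collar may be knocked a few centimetres aside while the robot is not near it.
Once in a run the grip may slacken for a moment while it holds something.
It also fails if it takes over 210 s, if anything falls off the work surface, if the arm or the gripper's body presses on something with over 40 N, if the wrist force passes 120 N, or if a joint passes its speed limit or range.

## Working session

There is one attempt and no reset: what is moved stays moved. The work goes in short steps, Python scripts to look and compute and a shell command to move; the robot and the scene stay as the last step left them, time stands still between calls to the robot, and variables do not carry over. Pictures are saved under pics/ and viewed, at most 14 in all, crops included, and the job is handed in when it is done.

```bash
ls; mkdir -p pics; python3 - <<'E'
from station import ctrl, camera
import cv2, numpy as np
for n in("scene","top"):
    c=camera(n); cv2.imwrite(f"pics/{n}0.png",c["img"]); np.savez(f"{n}0.npz",**c)
    V=c["view"]; print(n,c["intrinsics"].round(1).tolist(),(-V[:3,:3].T@V[:3,3]).round(3),V[:3,:3].round(3).tolist())
print(ctrl.get_obs(), ctrl.pinch_z)
E
```

```text
pics
scene [[373.5, 0.0, 322.1], [0.0, 373.5, 201.4], [0.0, 0.0, 1.0]] [1.021 0.809 0.885] [[-0.849, 0.528, 0.01], [0.344, 0.568, -0.747], [-0.4, -0.631, -0.664]]
top [[369.4, 0.0, 317.0], [0.0, 369.4, 191.8], [0.0, 0.0, 1.0]] [0.458 0.028 1.068] [[-0.014, -1.0, -0.003], [-0.995, 0.014, -0.094], [0.094, 0.001, -0.996]]
{'time_s': 0.1, 'qpos': array([-1.36259747e+00,  3.00391783e-01,  1.52146548e+00, -1.46026008e-05,
        1.32072119e+00, -6.66392001e-02]), 'joint_vel': array([ 1.28319840e-03, -2.52330460e-03, -7.64554870e-04,  7.21521051e-05,
        1.13621606e-03, -7.73932595e-04]), 'tau': array([ 1.23060734e-03, -5.32645869e+01, -3.53283727e+01,  7.09470478e-02,
        2.34898611e-02, -5.98440670e-05]), 'ee_pos': array([ 0.14918518, -0.52911881,  0.17177876]), 'eef_rot': array([-3.14060809e+00, -5.15312766e-05,  2.74841647e-01]), 'force': array([ 0.16393335, -0.72866544, -0.50636591]), 'moment': array([-0.01748264,  0.02681988,  0.02563611]), 'grip_force': 0.0, 'grip_width': 0.09404845094799275} -0.0188
```

View pics/top0.png

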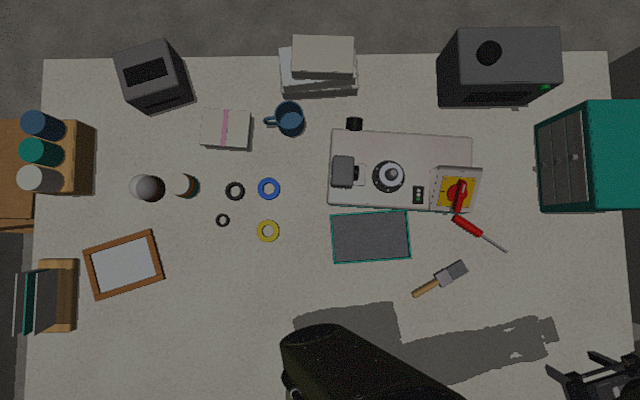

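View pics/scene0.png

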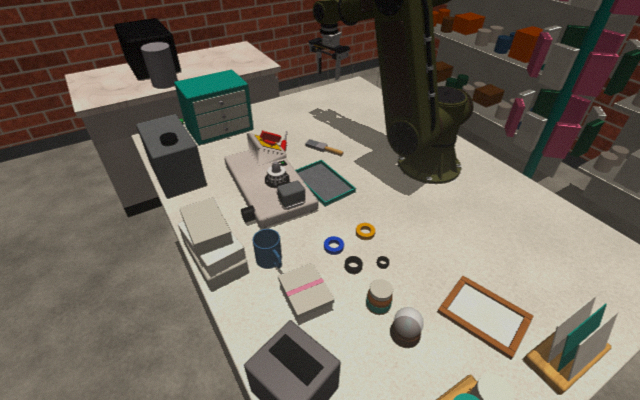

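The top view shows the blue ring at (269,188), the gold ring at (268,231), black collars at (234,190) and (222,220), the mandrel at (388,176), the red handle at (458,190), and the tray at (370,237). In the scene view the blue ring is at (334,245), gold at (366,231), and the collars at (354,265) and (383,262). I can't see a pink or green blank on the counter; the ones at the right are shelf goods in the background. Next I'll measure these from both views.

```bash
cat > h.py <<'E'
import numpy as np, cv2
from station import ctrl, camera
def grab(n):
    c=dict(camera(n)); K=c["intrinsics"]; V=c["view"]; z=c["range_z"]
    v,u=np.mgrid[:400,:640]
    p=np.stack([(u-K[0,2])/K[0,0]*z,(v-K[1,2])/K[1,1]*z,z],-1)
    c["P"]=(p-V[:3,3])@V[:3,:3]; c["P"][z==0]=np.nan
    c["hsv"]=cv2.cvtColor(c["img"],cv2.COLOR_BGR2HSV); return c
def ray(c,u,v,h):
    """pixel -> world point on plane z=h"""
    K,V=c["intrinsics"],c["view"]; d=V[:3,:3].T@np.array([(u-K[0,2])/K[0,0],(v-K[1,2])/K[1,1],1]); o=-V[:3,:3].T@V[:3,3]
    return o+d*(h-o[2])/d[2]
def proj(c,p):
    q=c["view"][:3,:3]@np.asarray(p)+c["view"][:3,3]; q=c["intrinsics"]@q; return q[:2]/q[2]
def mask(c,lo,hi,box=None):
    m=cv2.inRange(c["hsv"],np.array(lo),np.array(hi))
    if box: k=np.zeros_like(m); x0,y0,x1,y1=box; k[y0:y1,x0:x1]=255; m&=k
    return m
def blobs(m,a=20):
    n,l,s,ce=cv2.connectedComponentsWithStats(m); return [(l==i,s[i],ce[i]) for i in range(1,n) if s[i,4]>=a]
def sel(c,xr,yr,zr):
    P=c["P"]; return (P[...,0]>xr[0])&(P[...,0]<xr[1])&(P[...,1]>yr[0])&(P[...,1]<yr[1])&(P[...,2]>zr[0])&(P[...,2]<zr[1])
def circ(P):
    """algebraic circle fit"""
    A=np.c_[P[:,:2],np.ones(len(P))]; s=np.linalg.lstsq(A,(P[:,:2]**2).sum(1),rcond=None)[0]; c=s[:2]/2; return c,np.sqrt(s[2]+c@c)
E
python3 - <<'E'
from h import *
T=grab("top");S=grab("scene")
R={"blue":((105,120,60),(125,255,255)),"gold":((18,120,90),(34,255,255)),"pink":((140,80,80),(175,255,255)),"green":((40,80,60),(85,255,255)),"red":((0,150,90),(8,255,255)),"teal":((80,80,40),(95,255,255)),"black":((0,0,0),(179,255,45))}
for n,(lo,hi) in R.items():
  for nm,c in(("T",T),("S",S)):
    for m,s,ce in blobs(mask(c,lo,hi)):
        P=c["P"][m]; P=P[~np.isnan(P[:,0])]
        if len(P)<10: continue
        md=np.median(P,0)
        if not(-.1<md[2]<.3 and -.3<md[0]<1 and -.9<md[1]<1): continue
        top=np.percentile(P[:,2],95); cc,r=cv2.minEnclosingCircle(P[:,:2].astype(np.float32))
        print(n,nm,"px",ce.round(0),"n",s[4],"med",md.round(3),"ztop",top.round(3),"mec",np.round(cc,3),round(r,3))
# full-height map of the scene: tray and mandrel
for nm,c in(("T",T),("S",S)):
    m=sel(c,(.3,.7),(-.3,.1),(.09,.14))&(c["hsv"][...,2]>0)
    for b,s,ce in blobs(m.astype(np.uint8)*255): P=c["P"][b];print("high",nm,ce.round(0),s[4],P.min(0).round(3),P.max(0).round(3))
E
python3 - <<'E'
import cv2,numpy as np
t=cv2.imread('pics/top0.png');s=cv2.imread('pics/scene0.png')
a=cv2.resize(t[110:290,200:500],None,fx=2.6,fy=2.6,interpolation=cv2.INTER_CUBIC)[:, :780]
cv2.imwrite('pics/ctop.png',a)
b=cv2.resize(s[120:300,215:415],None,fx=3.3,fy=3.3,interpolation=cv2.INTER_CUBIC)
cv2.imwrite('pics/cscene.png',b)
E
```

```text
blue T px [268. 188.] n 265 med [0.568 0.169 0.018] ztop 0.022 mec [0.568 0.169] 0.032
blue S px [333. 244.] n 194 med [0.574 0.171 0.018] ztop 0.02 mec [0.571 0.169] 0.032
gold T px [ 70. 125.] n 45 med [0.742 0.694 0.091] ztop 0.093 mec [0.74  0.697] 0.02
gold T px [ 67. 164.] n 301 med [0.627 0.698 0.09 ] ztop 0.093 mec [0.636 0.7  ] 0.074
gold T px [455. 190.] n 541 med [ 0.552 -0.322  0.107] ztop 0.124 mec [ 0.544 -0.336] 0.055
gold T px [267. 231.] n 263 med [0.448 0.172 0.018] ztop 0.021 mec [0.449 0.173] 0.032
gold T px [ 55. 263.] n 134 med [0.368 0.762 0.03 ] ztop 0.033 mec [0.373 0.757] 0.048
gold T px [434. 284.] n 20 med [ 0.297 -0.294  0.019] ztop 0.022 mec [ 0.294 -0.295] 0.011
gold T px [423. 290.] n 36 med [ 0.279 -0.261  0.019] ztop 0.022 mec [ 0.279 -0.261] 0.023
gold T px [ 61. 328.] n 49 med [0.192 0.735 0.03 ] ztop 0.033 mec [0.188 0.737] 0.026
gold S px [267. 143.] n 103 med [ 0.565 -0.313  0.115] ztop 0.123 mec [ 0.548 -0.333] 0.054
gold S px [365. 230.] n 168 med [0.451 0.173 0.018] ztop 0.02 mec [0.452 0.163] 0.04
gold S px [596. 358.] n 62 med [0.246 0.804 
[... 6319 characters left out ...]
c [0.484 0.304] 0.017
black S px [296. 359.] n 1206 med [0.871 0.481 0.133] ztop 0.135 mec [0.87  0.477] 0.058
black S px [259. 389.] n 283 med [0.956 0.47  0.085] ztop 0.118 mec [0.953 0.48 ] 0.043
black S px [325. 391.] n 235 med [0.84  0.547 0.083] ztop 0.123 mec [0.842 0.548] 0.042
high T [344. 171.] 753 [ 0.563 -0.083  0.09 ] [ 0.646 -0.008  0.117]
high T [391. 174.] 441 [ 0.563 -0.2    0.09 ] [ 0.624 -0.137  0.131]
high T [439. 180.] 296 [ 0.526 -0.3    0.09 ] [ 0.613 -0.28   0.13 ]
high S [264. 150.] 176 [ 0.527 -0.3    0.09 ] [ 0.613 -0.276  0.131]
high S [276. 170.] 195 [ 0.563 -0.196  0.09 ] [ 0.627 -0.133  0.13 ]
high S [291. 190.] 414 [ 0.563 -0.081  0.09 ] [ 0.647 -0.004  0.116]
```

View pics/cscene.png

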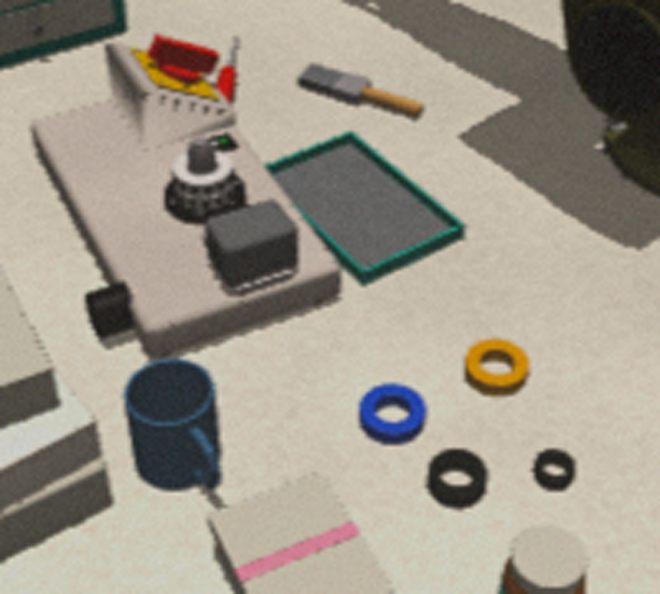

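View pics/ctop.png

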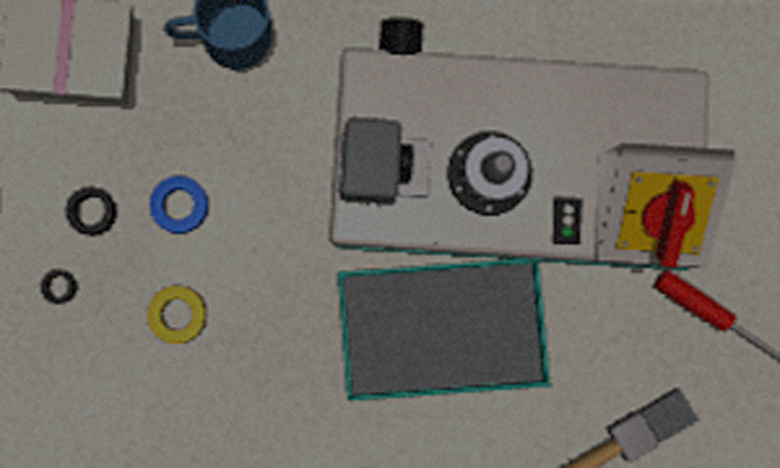

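The enlarged crops show two black collars, at top-view (235,191) and (222,220). The first has a 26 mm radius and is 24 mm high, which matches the 52 mm collar; the second is about 36 mm across and is the decoy. Only the blue and gold blanks are present. The handle's white pointer is up the slope, so the isolator is ON. Next I'll measure the handle, mandrel and tray more exactly.

```bash
python3 - <<'E'
from h import *
T=grab("top");S=grab("scene")
for nm,c in(("T",T),("S",S)):
    h=c["hsv"]; box=sel(c,(.47,.62),(-.42,-.25),(.07,.2))
    y=(h[...,0]>18)&(h[...,0]<34)&(h[...,1]>120)&(h[...,2]>60)&box
    P=c["P"][y]; 
    for _ in range(3):
        cen=P.mean(0); n=np.linalg.svd(P-cen)[2][2]; n*=np.sign(n[2]); d=(P-cen)@n; P=P[abs(d)<.004]
    print(nm,"plate",len(P),cen.round(4),"n",n.round(3),"tilt",np.degrees(np.arccos(n[2])).round(1),"az",np.degrees(np.arctan2(n[1],n[0])).round(1))
    a=c["P"][box]; dd=(a-cen)@n; bar=a[(dd>.022)&(dd<.06)]
    fp=bar-np.outer((bar-cen)@n,n)
    r=cv2.minAreaRect; 
    ex=np.array([0,0,1.])-n*n[2]; ex/=np.linalg.norm(ex); ey=np.cross(n,ex)
    q=np.c_[(bar-cen)@ex,(bar-cen)@ey].astype(np.float32); rc=r(q)
    print(" bar n",len(bar),"dist",np.percentile((bar-cen)@n,[50,95]).round(4),"rect",np.round(rc[0],4),np.round(rc[1],4),rc[2],"centre on plate",(cen+rc[0][0]*ex+rc[0][1]*ey).round(4),"up",ex.round(3))
    # plate rectangle
    pr=cv2.minAreaRect(np.c_[(P-cen)@ex,(P-cen)@ey].astype(np.float32)); print(" plate rect",np.round(pr[0],4),np.round(pr[1],4),round(pr[2],1),(cen+pr[0][0]*ex+pr[0][1]*ey).round(4))
    # white ring top
    m=sel(c,(.55,.64),(-.22,-.12),(.09,.102)); W=c["P"][m]; cc,rr=cv2.minEnclosingCircle(W[:,:2].astype(np.float32)); print(" ring",np.round(cc,4),round(rr,4),np.median(W[:,2]).round(4))
    m=sel(c,(.55,.64),(-.22,-.12),(.122,.14)); W=c["P"][m]; print(" tip",len(W),W.mean(0).round(4),cv2.minEnclosingCircle(W[:,:2].astype(np.float32)))
    m=sel(c,(.53,.66),(-.24,-.1),(.056,.066)); W=c["P"][m]; cc,rr=cv2.minEnclosingCircle(W[:,:2].astype(np.float32)); print(" flange",np.round(cc,4),round(rr,4),np.median(W[:,2]).round(4))
    tm=((h[...,0]>78)&(h[...,0]<97)&(h[...,1]>70)&sel(c,(.34,.53),(-.28,.02),(.012,.026))); r_=cv2.minAreaRect(c["P"][tm][:,:2].astype(np.float32)); print(" tray",r_)
    dk=sel(c,(.4,.75),(-.3,.06),(.045,.054)); print(" deck",cv2.minAreaRect(c["P"][dk][:,:2].astype(np.float32)))
    for n_,x,yv,z in(("blue",.569,.169,.018),("gold",.449,.173,.018),("col",.564,.267,.024)):
        W=c["P"][sel(c,(x-.05,x+.05),(yv-.05,yv+.05),(z-.005,z+.006))]; cc,rr=cv2.minEnclosingCircle(W[:,:2].astype(np.float32)); print(" ",n_,np.round(cc,4),round(rr,4),len(W),W.mean(0).round(4))
E
```

```text
T plate 521 [ 0.5481 -0.3317  0.1045] n [-0.502  0.039  0.864] tilt 30.3 az 175.6
 bar n 258 dist [0.0369 0.0398] rect [-0.0026 -0.0044] [0.0163 0.0844] 89.11690521240234 centre on plate [ 0.5455 -0.3359  0.1032] up [ 0.861 -0.066  0.504]
 plate rect [-0.0042 -0.0042] [0.0845 0.0881] 89.7 [ 0.5442 -0.3356  0.1025]
 ring [ 0.5941 -0.1683] 0.0324 0.096
 tip 61 [ 0.5941 -0.1678  0.1265] ((0.5946117639541626, -0.16883724927902222), 0.011995834298431873)
 flange [ 0.5811 -0.1614] 0.0763 0.0603
 tray ((0.4293555021286011, -0.1348349004983902), (0.26867884397506714, 0.16457727551460266), 85.56019592285156)
 deck ((0.6273936033248901, -0.15749946236610413), (0.3020278513431549, 0.23329061269760132), 85.35462951660156)
  blue [0.5709 0.1674] 0.032 274 [0.5708 0.1672 0.0181]
  gold [0.4499 0.1698] 0.032 290 [0.4498 0.1697 0.018 ]
  col [0.5651 0.2647] 0.0268 160 [0.5651 0.2636 0.0235]
S plate 97 [ 0.5563 -0.3189  0.1085] n [-0.489  0.033  0.871] tilt 29.4 az 176.2
 bar n 108 dist [0.0322 0.0389] rect [-0.011  -0.0148] [0.0211 0.0845] 89.60395050048828 centre on plate [ 0.5458 -0.3331  0.1032] up [ 0.87  -0.058  0.49 ]
 plate rect [-0.0121 -0.0153] [0.0866 0.0885] 86.7 [ 0.5448 -0.3334  0.1026]
 ring [ 0.5939 -0.1645] 0.0327 0.0955
 tip 24 [ 0.5954 -0.1621  0.1267] ((0.5940921306610107, -0.16516360640525818), 0.012433042749762535)
 flange [ 0.6032 -0.155 ] 0.0561 0.0604
 tray ((0.43172934651374817, -0.11824767291545868), (0.14193139970302582, 0.2265339344739914), 3.5357139110565186)
 deck ((0.6277425289154053, -0.1499059796333313), (0.29798316955566406, 0.23176950216293335), 85.26447296142578)
  blue [0.5696 0.1703] 0.0331 197 [0.5711 0.1712 0.0176]
  gold [0.4505 0.1731] 0.033 181 [0.4504 0.1745 0.0175]
  col [0.5634 0.2674] 0.0275 137 [0.5653 0.2676 0.023 ]
```

```bash
cat > d.py <<'E'
"""d.py x y z [mode]: steps from here to TCP target; mode down (tool y = world +x) | on | off (handle frames)"""
import sys, numpy as np
from scipy.spatial.transform import Rotation as Ro
from station import ctrl
n=np.array([-.497,.036,.867]); n/=np.linalg.norm(n)
up=np.array([0,0,1.])-n*n[2]; up/=np.linalg.norm(up)
def frame(x,z): return Ro.from_matrix(np.c_[x,np.cross(z,x),z])
lat=np.cross(n,up)
F=dict(down=Ro.from_euler('xyz',[np.pi,0,np.pi/2]),on=frame(up,-n),off=frame(lat,-n))
G=np.array([.5452,-.3348,.1030])
def show(p,mode):
    o=ctrl.get_obs(); C=Ro.from_euler('xyz',o["eef_rot"]); D=F[mode]
    d=np.asarray(p)-o["ee_pos"]
    print(mode,"turn(10deg):",(np.degrees((C.inv()*D).as_rotvec())/10).round(2),"shift now-axes:",(C.inv().apply(d)/.03).round(2),"after turn:",(D.inv().apply(d)/.03).round(2))
if __name__=="__main__":
    o=ctrl.get_obs(); print("t",round(o["time_s"],2),"pos",o["ee_pos"].round(4),"q",o["qpos"].round(2),"w",round(o["grip_width"],4),"gf",round(o["grip_force"],1),"F",o["force"].round(1))
    a=sys.argv[1:]
    if a[0]=="h": show(G+float(a[2])*n,a[1])
    else: show([float(v) for v in a[:3]],a[3] if len(a)>3 else "down")
E
python3 d.py h on 0.115; python3 d.py h on 0.015
```

```text
t 0.3 pos [ 0.1492 -0.5293  0.1721] q [-1.36  0.3   1.52 -0.    1.32 -0.07] w 0.094 gf 0.0 F [-0.6  0.5  0.5]
on turn(10deg): [-0.52  2.96  1.94] shift now-axes: [12.67 -3.31 -1.02] after turn: [ 9.86 -7.42  4.49]
t 0.3 pos [ 0.1492 -0.5293  0.1721] q [-1.36  0.3   1.52 -0.    1.32 -0.07] w 0.094 gf 0.0 F [-0.6  0.5  0.5]
on turn(10deg): [-0.52  2.96  1.94] shift now-axes: [14.23 -2.74  1.87] after turn: [ 9.86 -7.42  7.82]
```

```bash
python3 -m inch '1 0 0 -1 0 0 0;1 0 0 -1 0 0 0;1 0 0 -1 0 0 0;1 1 0 0 -.13 .74 .49;1 0 0 0 -.13 .74 .49;1 0 0 0 -.13 .74 .49;1 0 0 0 -.13 .74 .49;1 0 0 0 0 0 0'; python3 d.py h on 0.115
```

```text
time_s: 1.3
ee_pos: [0.1768, -0.521, 0.2615]
eef_rot: [-3.139, -0.522, -0.079]
force: [1.2, -0.1, 0.1]
grip_width: 0.0936
grip_force: 0.0
t 1.3 pos [ 0.1768 -0.521   0.2615] q [-1.59  0.18  1.56  0.53  1.4  -0.03] w 0.0936 gf 0.0 F [ 1.2 -0.1  0.1]
on turn(10deg): [ 0.   -0.   -0.03] shift now-axes: [ 7.56 -7.13  6.62] after turn: [ 7.6  -7.08  6.63]
```

```bash
python3 -m inch '1 .9 -.8 0 0 0 0;1 .9 -.8 .3 0 0 0;1 .9 -.8 .7 0 0 0;1 .9 -.8 .8 0 0 0;1 .8 -.8 .8 0 0 0;1 .8 -.8 .8 0 0 0;1 .8 -.8 .8 0 0 0;1 .8 -.8 .8 0 0 0;1 .8 -.7 .8 0 0 0;1 0 0 .8 0 0 0'; python3 -m inch '1 0 0 0 0 0 0;1 0 0 0 0 0 0'; python3 d.py h on 0.015
```

```text
time_s: 2.55
ee_pos: [0.4921, -0.3295, 0.2054]
eef_rot: [3.138, -0.522, -0.068]
force: [0.2, -0.3, -1.1]
grip_width: 0.0941
grip_force: 0.0
time_s: 2.8
ee_pos: [0.4897, -0.3312, 0.2054]
eef_rot: [3.141, -0.522, -0.074]
force: [-1.0, -0.2, -0.4]
grip_width: 0.0942
grip_force: 0.0
t 2.8 pos [ 0.4897 -0.3312  0.2054] q [-0.84  0.12  1.76  0.45  0.92  0.6 ] w 0.0942 gf 0.0 F [-1.  -0.2 -0.4]
on turn(10deg): [ 0.01 -0.   -0.01] shift now-axes: [-0.09 -0.02  3.38] after turn: [-0.09 -0.01  3.38]
```

```bash
python3 -m inch '1 -.09 0 .7 0 0 0;1 0 0 .7 0 0 0;1 0 0 .7 0 0 0;1 0 0 .7 0 0 0;1 0 0 .58 0 0 0;1 0 0 0 0 0 0'; python3 -m inch '-1 0 0 0 0 0 0;-1 0 0 0 0 0 0;-1 0 0 0 0 0 0;-1 0 0 0 0 0 0;-1 0 0 0 0 0 0;-1 0 0 0 0 0 0;-1 0 0 0 0 0 0;-1 0 0 0 0 0 0' 25; python3 d.py h on 0.015;python3 d.py h off .015
```

```text
time_s: 3.55
ee_pos: [0.5376, -0.3346, 0.1146]
eef_rot: [-3.14, -0.521, -0.076]
force: [-0.4, 0.1, 0.3]
grip_width: 0.0941
grip_force: 0.0
time_s: 4.55
ee_pos: [0.5377, -0.3346, 0.1151]
eef_rot: [-3.141, -0.522, -0.075]
force: [0.7, -0.2, -0.5]
grip_width: 0.0174
grip_force: 0.0
t 4.55 pos [ 0.5377 -0.3346  0.1151] q [-0.77  0.31  1.76  0.5   0.73  0.56] w 0.0174 gf 0.0 F [ 0.7 -0.2 -0.5]
on turn(10deg): [ 0.01 -0.   -0.02] shift now-axes: [ 0.01 -0.01 -0.02] after turn: [ 0.01 -0.01 -0.02]
t 4.55 pos [ 0.5377 -0.3346  0.1151] q [-0.77  0.31  1.76  0.5   0.73  0.56] w 0.0174 gf 0.0 F [ 0.7 -0.2 -0.5]
off turn(10deg): [ 0.01  0.   -9.02] shift now-axes: [ 0.01 -0.01 -0.02] after turn: [ 0.01  0.01 -0.02]
```

```bash
python3 -m inch '-1 0 0 0 0 0 0;-1 0 0 0 0 0 0;-1 0 0 0 0 0 0'; python3 -m inch '-1 0 0 0 0 0 -1;-1 0 0 0 0 0 -1;-1 0 0 0 0 0 -1;-1 0 0 0 0 0 -1;-1 0 0 0 0 0 -1;-1 0 0 0 0 0 -1;-1 0 0 0 0 0 -1;-1 0 0 0 0 0 -1;-1 0 0 0 0 0 -1;-1 0 0 0 0 0 0';python3 -m inch '-1 0 0 0 0 0 0;-1 0 0 0 0 0 0'; python3 d.py h off .015
```

```text
time_s: 4.92
ee_pos: [0.5377, -0.3346, 0.1151]
eef_rot: [-3.141, -0.522, -0.076]
force: [0.4, -0.5, 0.5]
grip_width: 0.0005
grip_force: 0.0
time_s: 6.18
ee_pos: [0.5377, -0.3346, 0.1152]
eef_rot: [2.62, -0.001, 1.495]
force: [0.1, 0.3, 0.0]
grip_width: 0.0003
grip_force: 0.0
time_s: 6.42
ee_pos: [0.5377, -0.3346, 0.1151]
eef_rot: [2.62, -0.002, 1.494]
force: [-0.2, -0.0, 0.6]
grip_width: 0.0006
grip_force: 0.0
t 6.42 pos [ 0.5377 -0.3346  0.1151] q [-0.77  0.31  1.76  0.5   0.73 -1.01] w 0.0006 gf 0.0 F [-0.2 -0.   0.6]
off turn(10deg): [ 0.    0.01 -0.03] shift now-axes: [ 0.01  0.01 -0.03] after turn: [ 0.01  0.01 -0.03]
```

```bash
python3 - <<'E'
from h import *
s=grab("scene");t=grab("top")
a=cv2.resize(s["img"][90:190,220:340],(480,400),interpolation=cv2.INTER_CUBIC)
b=cv2.resize(t["img"][150:240,410:500],(320,320),interpolation=cv2.INTER_CUBIC)
o=np.zeros((400,800,3),np.uint8);o[:,:480]=a;o[:320,480:]=b
cv2.imwrite("pics/h1.png",o)
E
```

```text
(no output)
```

View pics/h1.png

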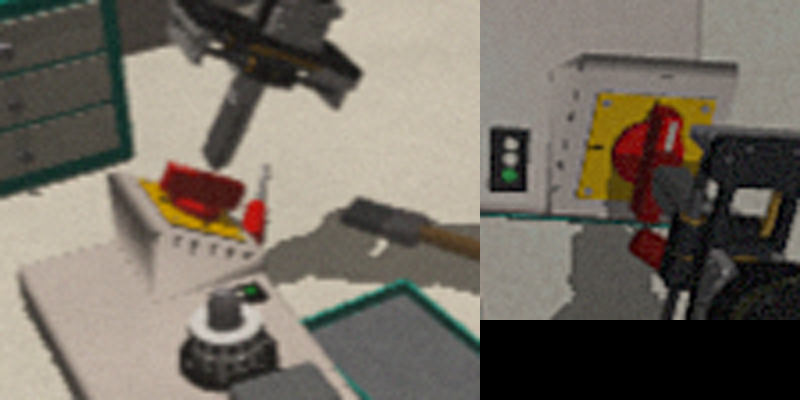

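The picture shows the shut fingers hovering above and to the operator's side of the bar, tip at scene (274,131) and top (462,202), so the handle hasn't moved. I'll compare the seen tip with the reported TCP.

```bash
python3 - <<'E'
from h import *
s=grab("scene");t=grab("top"); o=ctrl.get_obs()
print(o["ee_pos"],o["qpos"].round(3),"proj tcp S",proj(s,o["ee_pos"]).round(1),"T",proj(t,o["ee_pos"]).round(1))
def rr(c,u,v):
    a=ray(c,u,v,0);b=ray(c,u,v,.3); d=(b-a)/np.linalg.norm(b-a); return a,d
a,d=rr(s,274.5,131);b,e=rr(t,462,202)
x=np.linalg.lstsq(np.c_[d,-e],b-a,rcond=None)[0]; print("tri",a+d*x[0],b+e*x[1])
for nm,c,(u,v) in(("S",s,(274,128)),("T",t,(463,200))): print(nm,c["P"][v-3:v+4,u].round(3).tolist())
E
```

```text
[ 0.53769468 -0.33461281  0.11512332] [-0.769  0.305  1.757  0.501  0.728 -1.012] proj tcp S [269.3 138.5] T [457.6 193.8]
tri [ 0.51385689 -0.33420899  0.14100282] [ 0.51464483 -0.33471973  0.14125081]
S [[0.517, -0.327, 0.171], [0.519, -0.324, 0.169], [0.52, -0.322, 0.167], [0.519, -0.324, 0.161], [0.519, -0.325, 0.156], [0.522, -0.32, 0.155], [0.52, -0.325, 0.147]]
T [[0.526, -0.329, 0.164], [0.523, -0.327, 0.17], [0.52, -0.326, 0.171], [0.517, -0.324, 0.174], [0.515, -0.325, 0.174], [0.513, -0.324, 0.176], [0.51, -0.324, 0.175]]
```

```bash
python3 -m inch '-1 0 0 -1 0 0 0;-1 0 0 -1 0 0 0;-1 0 0 -1 0 0 0;-1 0 0 0 0 0 0;-1 0 0 0 0 0 0'; python3 - <<'E'
from h import *
s=grab("scene");t=grab("top"); o=ctrl.get_obs()
print(o["ee_pos"],"proj tcp S",proj(s,o["ee_pos"]).round(1),"T",proj(t,o["ee_pos"]).round(1))
def cr(c,w,h,sc):
    u,v=proj(c,o["ee_pos"]); x0,y0=int(u)-w//2,int(v)-h//2; im=c["img"].copy(); im[int(round(v)),int(round(u))]=(255,0,255); print(x0,y0)
    return cv2.resize(im[y0:y0+h,x0:x0+w],(w*sc,h*sc),interpolation=cv2.INTER_NEAREST)
cv2.imwrite("pics/h2.png",np.hstack([cr(s,100,100,4),cr(t,100,100,4)]))
E
```

```text
time_s: 7.25
ee_pos: [0.493, -0.3311, 0.1922]
eef_rot: [2.62, -0.001, 1.495]
force: [0.5, 0.4, -0.0]
grip_width: 0.0004
grip_force: 0.0
[ 0.49302495 -0.33092182  0.1918586 ] proj tcp S [278.9 118. ] T [469.2 209.7]
228 67
419 159
```

View pics/h2.png

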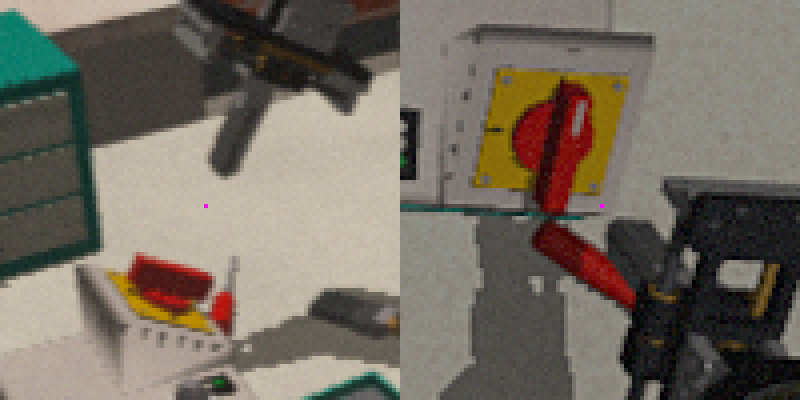

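```bash
python3 - <<'E'
from h import *
from scipy.spatial.transform import Rotation as Ro
s=grab("scene");t=grab("top"); o=ctrl.get_obs(); R=Ro.from_euler('xyz',o["eef_rot"])
for nm,c in(("S",s),("T",t)):
    P=c["P"].reshape(-1,3); L=R.inv().apply(np.nan_to_num(P,nan=9)-o["ee_pos"])
    m=(abs(L[:,0])<.05)&(abs(L[:,1])<.07)&(L[:,2]>-.15)&(L[:,2]<.01)
    q=L[m]
    for a in np.arange(-.15,.01,.01):
        k=q[(q[:,2]>=a)&(q[:,2]<a+.01)]
        if len(k): print(nm,round(a,2),len(k),"x",k[:,0].min().round(3),k[:,0].max().round(3),"y",k[:,1].min().round(3),k[:,1].max().round(3))
E
```

```text
S -0.15 115 x -0.027 0.04 y -0.07 0.068
S -0.14 33 x -0.001 0.038 y -0.021 0.039
S -0.13 27 x -0.008 0.017 y -0.017 0.025
S -0.12 24 x -0.009 0.015 y -0.013 0.014
S -0.11 25 x -0.012 0.014 y -0.011 0.015
S -0.1 26 x -0.007 0.013 y -0.012 0.015
S -0.09 22 x -0.005 0.014 y -0.013 0.015
S -0.08 25 x -0.005 0.015 y -0.01 0.014
S -0.07 22 x -0.008 0.013 y -0.011 0.015
S -0.06 24 x -0.009 0.018 y -0.007 0.015
S -0.05 20 x -0.01 0.012 y -0.013 0.013
S -0.04 11 x -0.005 0.016 y -0.008 0.01
T -0.15 246 x -0.022 0.034 y -0.07 0.065
T -0.14 54 x -0.022 0.034 y -0.023 0.025
T -0.13 4 x 0.006 0.011 y 0.021 0.024
T -0.11 11 x -0.008 0.009 y 0.008 0.015
T -0.1 17 x -0.01 0.01 y 0.005 0.015
T -0.09 30 x -0.002 0.01 y -0.009 0.014
T -0.08 39 x -0.007 0.009 y -0.012 0.014
T -0.07 34 x -0.009 0.01 y -0.011 0.015
T -0.06 40 x -0.009 0.01 y -0.011 0.014
T -0.05 29 x -0.009 0.01 y -0.01 0.014
T -0.04 10 x 0.001 0.009 y -0.004 0.012
```

The real fingertips sit about 35 mm behind the reported TCP. The depth in both views ends at tool z ≈ -0.035, and the body starts at -0.132 rather than -0.097. I'll correct for that and grip again.

```bash
python3 - <<'E'
from h import *
from scipy.spatial.transform import Rotation as Ro
s=grab("scene");t=grab("top"); o=ctrl.get_obs(); R=Ro.from_euler('xyz',o["eef_rot"])
for c in(s,t):
    L=R.inv().apply(np.nan_to_num(c["P"].reshape(-1,3),nan=9)-o["ee_pos"])
    m=(abs(L[:,0])<.02)&(abs(L[:,1])<.02)&(L[:,2]>-.06)&(L[:,2]<.01); print(np.sort(L[m,2])[-6:].round(4))
p=open('d.py').read()
p=p.replace('    d=np.asarray(p)-o["ee_pos"]','    d=np.asarray(p)+.035*D.apply([0,0,1])-o["ee_pos"]  # real tips 35 mm behind reported TCP')
open('d.py','w').write(p)
E
python3 d.py h on 0.015; python3 d.py h off 0.015
```

```text
[-0.0378 -0.0368 -0.0364 -0.0357 -0.034  -0.0327]
[-0.0391 -0.0385 -0.0378 -0.0375 -0.0367 -0.034 ]
t 7.55 pos [ 0.493  -0.3311  0.1925] q [-0.83  0.14  1.77  0.45  0.89 -0.98] w 0.0002 gf 0.0 F [0.5 0.9 0.8]
on turn(10deg): [-0.    0.    8.98] shift now-axes: [0.   0.03 4.12] after turn: [ 0.03 -0.    4.12]
t 7.55 pos [ 0.493  -0.3311  0.1925] q [-0.83  0.14  1.77  0.45  0.89 -0.98] w 0.0002 gf 0.0 F [0.5 0.9 0.8]
off turn(10deg): [-0.    0.   -0.02] shift now-axes: [0.   0.03 4.12] after turn: [0.   0.03 4.12]
```

```bash
python3 -m inch '1 0 0 0 0 0 1;1 0 0 0 0 0 1;1 0 0 0 0 0 1;1 0 0 0 0 0 1;1 0 0 0 0 0 1;1 0 0 0 0 0 1;1 0 0 0 0 0 1;1 0 0 0 0 0 1;1 0 0 0 0 0 1;1 0 0 0 0 0 0'; python3 -m inch '1 0 0 .7 0 0 0;1 0 0 .7 0 0 0;1 0 0 .7 0 0 0;1 0 0 .7 0 0 0;1 0 0 .7 0 0 0;1 0 0 .5 0 0 0;1 0 0 0 0 0 0;1 0 0 0 0 0 0' ;python3 d.py h on .015
```

```text
time_s: 8.8
ee_pos: [0.493, -0.3312, 0.1929]
eef_rot: [-3.141, -0.522, -0.074]
force: [-1.2, -0.7, 0.9]
grip_width: 0.0934
grip_force: 0.0
time_s: 9.8
ee_pos: [0.5527, -0.3359, 0.0898]
eef_rot: [3.141, -0.522, -0.074]
force: [-0.4, 0.2, -0.7]
grip_width: 0.0938
grip_force: 0.0
t 9.8 pos [ 0.5527 -0.3359  0.0898] q [-0.75  0.37  1.74  0.52  0.68  0.54] w 0.0938 gf 0.0 F [-0.4  0.2 -0.7]
on turn(10deg): [ 0.01 -0.   -0.01] shift now-axes: [ 0.   -0.02  0.16] after turn: [ 0.   -0.02  0.16]
```

```bash
python3 -m inch '-1 0 0 0 0 0 0;-1 0 0 0 0 0 0;-1 0 0 0 0 0 0;-1 0 0 0 0 0 0;-1 0 0 0 0 0 0;-1 0 0 0 0 0 0;-1 0 0 0 0 0 0;-1 0 0 0 0 0 0;-1 0 0 0 0 0 0;-1 0 0 0 0 0 0' 25; python3 d.py h on 0.015
```

```text
time_s: 11.05
ee_pos: [0.5526, -0.3367, 0.0892]
eef_rot: [3.14, -0.523, -0.076]
force: [1.8, -6.8, -3.3]
grip_width: 0.0159
grip_force: 25.0
t 11.05 pos [ 0.5526 -0.3367  0.0892] q [-0.75  0.37  1.74  0.52  0.68  0.54] w 0.0159 gf 25.0 F [ 1.8 -6.8 -3.3]
on turn(10deg): [ 0.02 -0.01 -0.02] shift now-axes: [ 0.01 -0.05  0.14] after turn: [ 0.01 -0.05  0.14]
```

```bash
python3 -m inch '-1 0 .06 0 0 0 0;-1 0 0 0 0 0 -1;-1 0 0 0 0 0 -1;-1 0 0 0 0 0 -1;-1 0 0 0 0 0 -1;-1 0 0 0 0 0 -1;-1 0 0 0 0 0 -1;-1 0 0 0 0 0 -1;-1 0 0 0 0 0 -1;-1 0 0 0 0 0 -1';python3 -m inch '-1 0 0 0 0 0 0;-1 0 0 0 0 0 0;-1 0 0 0 0 0 0'; python3 d.py h off .015
```

```text
time_s: 12.3
ee_pos: [0.5513, -0.335, 0.0882]
eef_rot: [2.623, -0.002, 1.504]
force: [-14.8, 15.7, 9.4]
grip_width: 0.0158
grip_force: 25.1
time_s: 12.68
ee_pos: [0.5513, -0.3351, 0.0883]
eef_rot: [2.623, -0.005, 1.498]
force: [-15.6, 15.9, 10.6]
grip_width: 0.0157
grip_force: 25.0
t 12.68 pos [ 0.5513 -0.3351  0.0883] q [-0.75  0.37  1.74  0.52  0.68 -1.03] w 0.0157 gf 25.0 F [-15.6  15.9  10.6]
off turn(10deg): [-0.02 -0.02 -0.01] shift now-axes: [-0.01  0.07  0.14] after turn: [-0.01  0.07  0.14]
```

```bash
python3 -m inch '1 0 0 0 0 0 0;1 0 0 0 0 0 0;1 0 0 0 0 0 0;1 0 0 0 0 0 0;1 0 0 -.8 0 0 0;1 0 0 -1 0 0 0;1 0 0 -1 0 0 0;1 0 0 -1 0 0 0;1 0 0 -1 0 0 0;1 0 0 0 0 0 0'; python3 d.py .594 -.1667 .20; python3 - <<'E'
from h import *
t=grab("top"); s=grab("scene")
a=cv2.resize(s["img"][60:260,220:420],(500,500),interpolation=cv2.INTER_CUBIC)
b=cv2.resize(t["img"][140:230,400:490],(300,300),interpolation=cv2.INTER_CUBIC)
o=np.zeros((500,800,3),np.uint8);o[:,:500]=a;o[:300,500:]=b
cv2.imwrite("pics/h3.png",o)
E
```

```text
time_s: 13.92
ee_pos: [0.4809, -0.3329, 0.2159]
eef_rot: [2.617, 0.002, 1.495]
force: [0.0, -0.8, -0.7]
grip_width: 0.0939
grip_force: 0.0
t 13.93 pos [ 0.4809 -0.3329  0.2159] q [-0.85  0.09  1.76  0.45  0.94 -0.98] w 0.0939 gf 0.0 F [ 0.  -0.8 -0.7]
down turn(10deg): [ 3.    0.13 -0.42] shift now-axes: [5.81 2.04 3.13] after turn: [5.54 3.77 1.7 ]
```

View pics/h3.png

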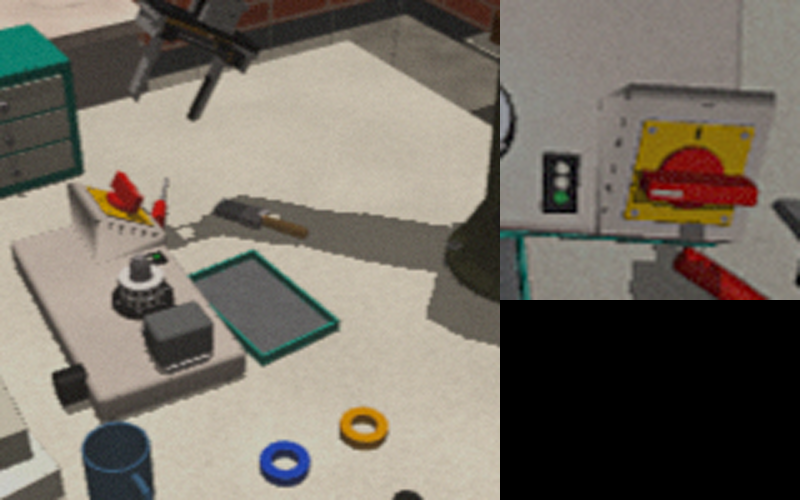

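The bar now lies across the slope with the white pointer to the operator's left, so the isolator is OFF. Next is the upper finished ring.

```bash
python3 -m inch '1 0 0 -.5 .75 .03 -.1;1 0 0 0 .75 .03 -.1;1 0 0 0 .75 .03 -.1;1 0 0 0 .75 .03 -.12;1 .9 .6 0 0 0 0;1 .9 .6 0 0 0 0;1 .9 .6 0 0 0 0;1 .9 .6 0 0 0 0;1 .9 .6 0 0 0 0;1 .9 .6 0 0 0 0'; python3 -m inch '1 0 0 0 0 0 0;1 0 0 0 0 0 0'; python3 d.py .594 -.1667 .081
```

```text
time_s: 15.28
ee_pos: [0.5821, -0.1681, 0.2252]
eef_rot: [-3.138, -0.004, 1.572]
force: [-0.2, -0.4, -0.6]
grip_width: 0.094
grip_force: 0.0
time_s: 15.52
ee_pos: [0.5812, -0.1698, 0.226]
eef_rot: [-3.138, -0.003, 1.572]
force: [0.4, -0.2, -0.6]
grip_width: 0.0939
grip_force: 0.0
t 15.53 pos [ 0.5812 -0.1698  0.226 ] q [-0.35  0.4   1.27  0.    1.48 -0.35] w 0.0939 gf 0.0 F [ 0.4 -0.2 -0.6]
down turn(10deg): [-0.02 -0.02  0.  ] shift now-axes: [0.08 0.45 6.  ] after turn: [0.1  0.43 6.  ]
```

```bash
python3 -m inch '1 .1 .44 0 0 0 0;1 0 0 .9 0 0 0;1 0 0 .9 0 0 0;1 0 0 .9 0 0 0;1 0 0 .9 0 0 0;1 0 0 .8 0 0 0;1 0 0 .6 0 0 0;1 0 0 .6 0 0 0;1 0 0 .4 0 0 0;1 0 0 0 0 0 0'; python3 -m inch '0 0 0 0 0 0 0;-1 0 0 0 0 0 0;-1 0 0 0 0 0 0;-1 0 0 0 0 0 0;-1 0 0 0 0 0 0;-1 0 0 0 0 0 0' 25;python3 d.py .594 -.1667 .081
```

```text
time_s: 16.77
ee_pos: [0.5939, -0.1661, 0.0464]
eef_rot: [-3.139, -0.003, 1.571]
force: [0.2, -0.2, 0.5]
grip_width: 0.094
grip_force: 0.0
time_s: 17.52
ee_pos: [0.5944, -0.1662, 0.0475]
eef_rot: [-3.14, -0.002, 1.571]
force: [-1.1, 0.3, 4.5]
grip_width: 0.0632
grip_force: 25.0
t 17.52 pos [ 0.5944 -0.1662  0.0475] q [-0.33  0.57  1.44  0.    1.13 -0.33] w 0.0632 gf 25.0 F [-1.1  0.3  4.5]
down turn(10deg): [-0.01 -0.01  0.  ] shift now-axes: [-0.02 -0.01  0.05] after turn: [-0.02 -0.01  0.05]
```

```bash
python3 -m inch '-1 0 0 -.6 0 0 0;-1 0 0 -.8 0 0 0;-1 0 0 -.9 0 0 0;-1 0 0 -.9 0 0 0;-1 0 0 -.9 0 0 0;-1 0 0 -.3 0 0 0;-1 .7 -.8 0 0 0 0;-1 .7 -.8 0 0 0 0;-1 .7 -.8 0 0 0 0;-1 .7 -.8 0 0 0 0'; python3 -m inch '-1 .5 -.8 0 0 0 0;-1 0 -.8 0 0 0 0;-1 0 -.8 0 0 0 0;-1 0 0 0 0 0 0'; python3 d.py .428 -.068 .010
```

```text
time_s: 18.77
ee_pos: [0.4973, -0.0818, 0.1792]
eef_rot: [-3.139, -0.003, 1.571]
force: [0.2, 0.6, -0.4]
grip_width: 0.064
grip_force: 25.0
time_s: 19.27
ee_pos: [0.4257, -0.0675, 0.1798]
eef_rot: [-3.14, -0.003, 1.571]
force: [0.8, -0.0, -0.9]
grip_width: 0.0639
grip_force: 25.0
t 19.27 pos [ 0.4257 -0.0675  0.1798] q [-0.24  0.03  1.82  0.    1.3  -0.24] w 0.0639 gf 25.0 F [ 0.8 -0.  -0.9]
down turn(10deg): [-0.01 -0.01  0.  ] shift now-axes: [-0.04  0.09  6.83] after turn: [-0.02  0.08  6.83]
```

```bash
python3 -m inch '-1 0 .08 .9 0 0 0;-1 0 0 .9 0 0 0;-1 0 0 .9 0 0 0;-1 0 0 .9 0 0 0;-1 0 0 .9 0 0 0;-1 0 0 .8 0 0 0;-1 0 0 .6 0 0 0;-1 0 0 .5 0 0 0;-1 0 0 .4 0 0 0;-1 0 0 0 0 0 0'; python3 d.py .428 -.068 .010; python3 -m inch '.6 0 0 0 0 0 0;.6 0 0 0 0 0 0;.6 0 0 0 0 0 0;.6 0 0 -.6 0 0 0;.6 0 0 -.8 0 0 0;1 0 0 -1 0 0 0;1 0 0 -1 0 0 0;1 0 0 -1 0 0 0;1 0 0 -1 0 0 0;1 0 0 -1 0 0 0';  python3 d.py .594 -.1662 .063
```

```text
time_s: 20.52
ee_pos: [0.4283, -0.0669, -0.0248]
eef_rot: [-3.139, -0.003, 1.571]
force: [0.1, 0.6, -1.5]
grip_width: 0.0637
grip_force: 25.0
t 20.52 pos [ 0.4283 -0.0669 -0.0248] q [-0.24  0.34  2.    0.    0.8  -0.24] w 0.0637 gf 25.0 F [ 0.1  0.6 -1.5]
down turn(10deg): [-0.02 -0.02  0.  ] shift now-axes: [-0.04 -0.01  0.01] after turn: [-0.04 -0.01  0.01]
time_s: 21.78
ee_pos: [0.4287, -0.0674, 0.169]
eef_rot: [-3.14, -0.003, 1.571]
force: [0.6, 0.8, -0.6]
grip_width: 0.094
grip_force: 0.0
t 21.77 pos [ 0.4287 -0.0674  0.169 ] q [-0.24  0.04  1.83  0.    1.27 -0.24] w 0.094 gf 0.0 F [ 0.6  0.8 -0.6]
down turn(10deg): [-0.01 -0.01  0.  ] shift now-axes: [-3.31  5.51  4.68] after turn: [-3.29  5.51  4.7 ]
```

```bash
python3 -m inch '1 -.5 .8 0 0 0 0;1 -.5 .8 0 0 0 0;1 -.5 .8 0 0 0 0;1 -.5 .8 0 0 0 0;1 -.5 .8 0 0 0 0;1 -.5 .8 0 0 0 0;1 -.3 .7 0 0 0 0;1 0 0 0 0 0 0;1 0 0 0 0 0 0'; python3 d.py .594 -.1662 .063; python3 -m inch '1 0 0 .8 0 0 0;1 0 0 .8 0 0 0;1 0 0 .8 0 0 0;1 0 0 .8 0 0 0;1 0 0 .7 0 0 0;1 0 0 .5 0 0 0;1 0 0 .3 0 0 0;1 0 0 0 0 0 0'; python3 d.py .594 -.1662 .063
```

```text
time_s: 22.9
ee_pos: [0.5933, -0.1661, 0.1671]
eef_rot: [-3.139, -0.003, 1.571]
force: [0.6, 0.2, 0.1]
grip_width: 0.0938
grip_force: 0.0
t 22.9 pos [ 0.5933 -0.1661  0.1671] q [-0.33  0.45  1.32  0.    1.37 -0.33] w 0.0938 gf 0.0 F [0.6 0.2 0.1]
down turn(10deg): [-0.01 -0.02  0.  ] shift now-axes: [-0.02  0.03  4.64] after turn: [-0.    0.02  4.64]
time_s: 23.9
ee_pos: [0.5934, -0.166, 0.0261]
eef_rot: [-3.139, -0.003, 1.571]
force: [1.1, -0.8, 0.1]
grip_width: 0.0942
grip_force: 0.0
t 23.9 pos [ 0.5934 -0.166   0.0261] q [-0.33  0.59  1.46  0.    1.09 -0.33] w 0.0942 gf 0.0 F [ 1.1 -0.8  0.1]
down turn(10deg): [-0.01 -0.02  0.  ] shift now-axes: [-0.01  0.02 -0.06] after turn: [-0.01  0.02 -0.06]
```

```bash
python3 -m inch '0 0 .02 -.08 0 0 0;-1 0 0 0 0 0 0;-1 0 0 0 0 0 0;-1 0 0 0 0 0 0;-1 0 0 0 0 0 0;-1 0 0 0 0 0 0' 25;python3 d.py .594 -.1662 .063; python3 -m inch '-1 0 0 -.6 0 0 0;-1 0 0 -.8 0 0 0;-1 0 0 -.9 0 0 0;-1 0 0 -.9 0 0 0;-1 0 0 -.9 0 0 0;-1 0 0 -.7 0 0 0;-1 0 0 -.2 0 0 0;-1 0 -.8 0 0 0 0;-1 0 -.8 0 0 0 0;-1 0 -.8 0 0 0 0'; python3 -m inch '-1 0 -.8 0 0 0 0;-1 0 -.8 0 0 0 0;-1 -.2 -.8 0 0 0 0;-1 0 -.5 0 0 0 0;-1 0 0 0 0 0 0'; python3 d.py .434 -.172 .009
```

```text
time_s: 24.65
ee_pos: [0.5943, -0.1661, 0.0288]
eef_rot: [-3.14, -0.003, 1.571]
force: [-1.3, 0.1, 3.7]
grip_width: 0.063
grip_force: 24.7
t 24.65 pos [ 0.5943 -0.1661  0.0288] q [-0.33  0.59  1.45  0.    1.1  -0.33] w 0.063 gf 24.7 F [-1.3  0.1  3.7]
down turn(10deg): [-0.01 -0.01  0.  ] shift now-axes: [-0.   -0.01  0.03] after turn: [-0.   -0.01  0.03]
time_s: 25.9
ee_pos: [0.5214, -0.1663, 0.1782]
eef_rot: [-3.139, -0.003, 1.571]
force: [0.1, -0.4, -1.5]
grip_width: 0.0629
grip_force: 24.7
time_s: 26.52
ee_pos: [0.4352, -0.1725, 0.179]
eef_rot: [-3.14, -0.003, 1.571]
force: [0.6, -0.7, -1.2]
grip_width: 0.0631
grip_force: 24.7
t 26.52 pos [ 0.4352 -0.1725  0.179 ] q [-0.46  0.11  1.73  0.    1.3  -0.46] w 0.0631 gf 24.7 F [ 0.6 -0.7 -1.2]
down turn(10deg): [-0.01 -0.01 -0.  ] shift now-axes: [-0.   -0.03  6.83] after turn: [ 0.02 -0.04  6.83]
```

```bash
python3 -m inch '-1 0 0 .9 0 0 0;-1 0 0 .9 0 0 0;-1 0 0 .9 0 0 0;-1 0 0 .9 0 0 0;-1 0 0 .9 0 0 0;-1 0 0 .8 0 0 0;-1 0 0 .6 0 0 0;-1 0 0 .5 0 0 0;-1 0 0 .4 0 0 0;-1 0 0 0 0 0 0'; python3 d.py .434 -.172 .009; python3 -m inch '.6 0 0 0 0 0 0;.6 0 0 0 0 0 0;.6 0 0 0 0 0 0;.6 0 0 -.6 0 0 0;.6 0 0 -.8 0 0 0;1 0 0 -1 0 0 0;1 0 0 -1 0 0 0;1 1 0 -1 0 0 0;1 1 0 -1 0 0 0;1 1 0 -1 0 0 0'; python3 -m inch '1 1 .5 0 0 0 0;1 1 .5 0 0 0 0;1 1 .5 0 0 0 0'; python3 - <<'E'
from h import *
T=grab("top");S=grab("scene")
for nm,c in(("T",T),("S",S)):
    for n_,x,yv,z in(("blue",.57,.169,.018),("gold",.45,.172,.018),("col",.564,.266,.024)):
        W=c["P"][sel(c,(x-.05,x+.05),(yv-.05,yv+.05),(z-.005,z+.006))]; cc,rr=cv2.minEnclosingCircle(W[:,:2].astype(np.float32)) if len(W) else ((0,0),0); print(nm,n_,np.round(cc,4),round(rr,4),len(W))
    for g in((.428,-.068),(.434,-.172)):
        W=c["P"][sel(c,(g[0]-.05,g[0]+.05),(g[1]-.05,g[1]+.05),(.016,.032))&(c["hsv"][...,1]<70)]; print(nm,"done",len(W),np.median(W,0).round(3),cv2.minEnclosingCircle(W[:,:2].astype(np.float32)))
cv2.imwrite("pics/tr.png",np.vstack([cv2.resize(T["img"][130:280,200:500],(600,300)),cv2.resize(S["img"][130:280,200:500],(600,300))]))
E
python3 d.py .5705 .169 .004
```

```text
time_s: 27.78
ee_pos: [0.435, -0.1718, -0.0257]
eef_rot: [-3.139, -0.003, 1.571]
force: [-0.8, 0.5, -0.4]
grip_width: 0.0629
grip_force: 24.8
t 27.77 pos [ 0.435  -0.1718 -0.0257] q [-0.46  0.4   1.91  0.    0.83 -0.46] w 0.0629 gf 24.8 F [-0.8  0.5 -0.4]
down turn(10deg): [-0.02 -0.02  0.  ] shift now-axes: [-0.01 -0.03  0.01] after turn: [-0.01 -0.03  0.01]
time_s: 29.02
ee_pos: [0.4353, -0.0816, 0.1684]
eef_rot: [-3.14, -0.002, 1.571]
force: [0.8, 0.5, 0.3]
grip_width: 0.0942
grip_force: 0.0
time_s: 29.4
ee_pos: [0.4808, 0.0086, 0.1676]
eef_rot: [-3.14, -0.003, 1.571]
force: [0.1, -0.3, 0.1]
grip_width: 0.0945
grip_force: 0.0
T blue [0.5706 0.1678] 0.032 280
T gold [0.4498 0.1696] 0.032 289
T col [0.5822 0.2837] 0.0275 165
T done 61 [ 0.411 -0.056  0.024] ((0.4156159460544586, -0.05579710006713867), 0.02080114185810089)
T done 301 [ 0.437 -0.174  0.023] ((0.436708003282547, -0.1742399036884308), 0.03204367309808731)
S blue [0.5684 0.171 ] 0.0338 198
S gold [0.4495 0.1726] 0.0328 179
S col [0.5827 0.2858] 0.0277 138
S done 146 [ 0.43  -0.064  0.022] ((0.42976123094558716, -0.06626241654157639), 0.03397223353385925)
S done 127 [ 0.437 -0.171  0.022] ((0.43568655848503113, -0.17224745452404022), 0.03417962044477463)
t 29.5 pos [0.4811 0.0095 0.1673] q [-0.06  0.15  1.71  0.    1.28 -0.06] w 0.094 gf 0.0 F [-1.1  0.8 -0.5]
down turn(10deg): [-0.01 -0.02  0.02] shift now-axes: [5.29 3.01 6.62] after turn: [5.32 2.98 6.61]
```

View pics/tr.png

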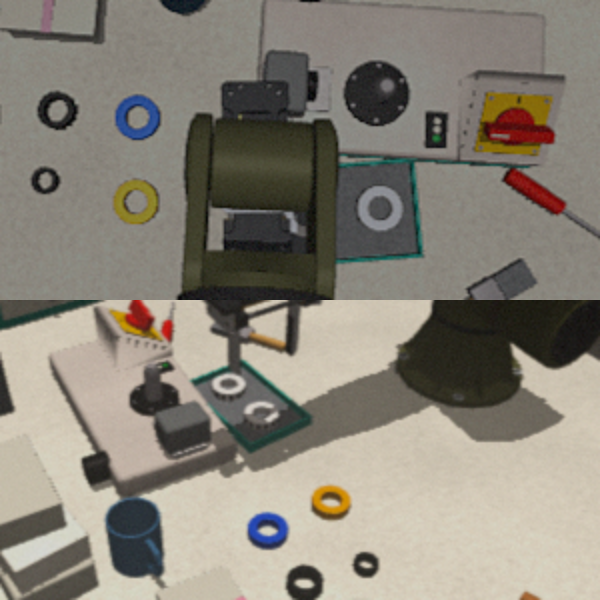

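Both white rings lie flat in the tray at (436,174) and (430,66) mm, and the bare mandrel is visible. The collar has been knocked to (0.5825, 0.285). Next I'll pick the blue blank.

```bash
python3 -m inch '1 .9 .5 0 0 0 0;1 .9 .5 0 0 0 0;1 .9 .5 0 0 0 0;1 .9 .5 0 0 0 0;1 .9 .5 0 0 0 0;1 .8 .5 0 0 0 0;1 0 0 .9 0 0 0;1 0 0 .9 0 0 0;1 0 0 .9 0 0 0;1 0 0 0 0 0 0'; python3 d.py .570 .1695 .004
```

```text
time_s: 30.75
ee_pos: [0.5692, 0.1659, 0.085]
eef_rot: [-3.136, -0.002, 1.571]
force: [0.4, -0.2, 0.3]
grip_width: 0.0943
grip_force: 0.0
t 30.75 pos [0.5692 0.1659 0.085 ] q [0.22 0.48 1.48 0.   1.18 0.22] w 0.0943 gf 0.0 F [ 0.4 -0.2  0.3]
down turn(10deg): [-0.03 -0.01 -0.  ] shift now-axes: [0.11 0.05 3.87] after turn: [0.12 0.03 3.87]
```

```bash
python3 -m inch '1 .11 .04 .8 0 0 0;1 0 0 .8 0 0 0;1 0 0 .8 0 0 0;1 0 0 .7 0 0 0;1 0 0 .5 0 0 0;1 0 0 .2 0 0 0;1 0 0 0 0 0 0';python3 d.py .570 .1695 .004; python3 -m inch '0 0 0 0 0 0 0;-1 0 0 0 0 0 0;-1 0 0 0 0 0 0;-1 0 0 0 0 0 0;-1 0 0 0 0 0 0;-1 0 0 0 0 0 0' 25;python3 d.py .570 .1695 .004
```

```text
time_s: 31.62
ee_pos: [0.5715, 0.1703, -0.0271]
eef_rot: [-3.14, -0.003, 1.571]
force: [0.5, -0.3, -0.2]
grip_width: 0.0938
grip_force: 0.0
t 31.62 pos [ 0.5715  0.1703 -0.0271] q [0.23 0.63 1.54 0.   0.97 0.22] w 0.0938 gf 0.0 F [ 0.5 -0.3 -0.2]
down turn(10deg): [-0.01 -0.02  0.  ] shift now-axes: [-0.03 -0.05  0.13] after turn: [-0.03 -0.05  0.13]
time_s: 32.38
ee_pos: [0.5712, 0.1704, -0.0273]
eef_rot: [-3.14, -0.003, 1.571]
force: [-1.2, -0.2, 4.6]
grip_width: 0.0639
grip_force: 25.0
t 32.38 pos [ 0.5712  0.1704 -0.0273] q [0.23 0.63 1.54 0.   0.97 0.22] w 0.0639 gf 25.0 F [-1.2 -0.2  4.6]
down turn(10deg): [-0.01 -0.02  0.  ] shift now-axes: [-0.03 -0.04  0.12] after turn: [-0.03 -0.04  0.12]
```

```bash
python3 -m inch '-1 0 0 -.6 0 0 0;-1 0 0 -1 0 0 0;-1 0 0 -1 0 0 0;-1 0 0 -1 0 0 0;-1 0 0 -1 0 0 0;-1 0 0 -1 0 0 0;-1 0 0 -.8 0 0 0;-1 -.6 0 0 0 0 0;-1 -1 .1 0 0 0 0;-1 -1 .1 0 0 0 0'; python3 -m inch '-1 -1 .1 0 0 0 0;-1 -1 .1 0 0 0 0;-1 -1 .1 0 0 0 0;-1 -1 .1 0 0 0 0;-1 -1 .1 0 0 0 0;-1 -1 .1 0 0 0 0;-1 -1 0 0 0 0 0;-1 -1 0 0 0 0 0;-1 -.6 0 0 0 0 0;-1 0 0 0 0 0 0'; python3 -m inch '-1 0 0 0 0 0 0'; python3 d.py .5944 -.1656 .130
```

```text
time_s: 33.62
ee_pos: [0.577, 0.0899, 0.1632]
eef_rot: [-3.138, -0.002, 1.571]
force: [0.4, -0.3, -1.3]
grip_width: 0.0643
grip_force: 25.0
time_s: 34.88
ee_pos: [0.5951, -0.1672, 0.163]
eef_rot: [-3.139, -0.003, 1.569]
force: [-0.7, -0.1, -1.1]
grip_width: 0.0638
grip_force: 25.0
time_s: 35.0
ee_pos: [0.5956, -0.1654, 0.1634]
eef_rot: [-3.14, -0.003, 1.572]
force: [0.6, 0.5, -1.6]
grip_width: 0.0642
grip_force: 25.0
t 35.0 pos [ 0.5956 -0.1654  0.1634] q [-0.33  0.46  1.32  0.    1.36 -0.33] w 0.0642 gf 25.0 F [ 0.6  0.5 -1.6]
down turn(10deg): [-0.01 -0.02  0.  ] shift now-axes: [-0.01 -0.03  2.28] after turn: [-0.01 -0.04  2.28]
```

```bash
python3 -m inch '-1 0 -.04 .5 0 0 0;-1 0 0 .5 0 0 0;-1 0 0 .5 0 0 0;-1 0 0 .5 0 0 0;-1 0 0 .3 0 0 0;-1 0 0 .3 0 0 0;-1 0 0 .3 0 0 0;-1 0 0 0 0 0 0';python3 d.py .5944 -.1656 .0677
```

```text
time_s: 36.0
ee_pos: [0.594, -0.1658, 0.0759]
eef_rot: [-3.139, -0.003, 1.571]
force: [-0.4, 0.6, -1.1]
grip_width: 0.0642
grip_force: 25.0
t 36.0 pos [ 0.594  -0.1658  0.0759] q [-0.33  0.54  1.42  0.    1.19 -0.33] w 0.0642 gf 25.0 F [-0.4  0.6 -1.1]
down turn(10deg): [-0.02 -0.02  0.  ] shift now-axes: [0.   0.02 1.44] after turn: [0.01 0.01 1.44]
```

Clean entry with no side force. I'll carry on home and watch the force.

```bash
python3 -m inch '-1 0 0 .4 0 0 0;-1 0 0 .4 0 0 0;-1 0 0 .3 0 0 0;-1 0 0 .2 0 0 0;-1 0 0 .1 0 0 0;-1 0 0 0 0 0 0';python3 d.py .5944 -.1656 .0677; python3 -m inch '.6 0 0 0 0 0 0;.6 0 0 0 0 0 0;.6 0 0 0 0 0 0;1 0 0 -.5 0 0 0;1 0 0 -1 0 0 0;1 0 0 -1 0 0 0;1 0 0 -1 0 0 0;1 0 0 -1 0 0 0;1 1 -.5 0 0 0 0;1 1 -.5 0 0 0 0'; python3 -m inch '1 1 -.5 0 0 0 0;1 1 -.5 0 0 0 0;1 1 -.5 0 0 0 0;1 1 -.5 0 0 0 0;1 1 -.5 0 0 0 0;1 1 -.5 0 0 0 0;1 1 -.5 0 0 0 0'; python3 - <<'E'
from h import *
T=grab("top");S=grab("scene")
for nm,c in(("T",T),("S",S)):
    for n_,x,yv,z in(("gold",.45,.172,.018),("col",.58,.28,.024),("blue",.594,-.166,.078)):
        W=c["P"][sel(c,(x-.05,x+.05),(yv-.05,yv+.05),(z-.005,z+.006))]; cc,rr=cv2.minEnclosingCircle(W[:,:2].astype(np.float32)) if len(W) else ((0,0),0); print(nm,n_,np.round(cc,4),round(rr,4),len(W),np.median(W[:,2]).round(4))
E
python3 d.py .4500 .1715 .006
```

```text
time_s: 36.75
ee_pos: [0.5943, -0.1658, 0.0346]
eef_rot: [-3.14, -0.003, 1.571]
force: [0.6, 0.2, -1.7]
grip_width: 0.0641
grip_force: 25.0
t 36.75 pos [ 0.5943 -0.1658  0.0346] q [-0.33  0.59  1.45  0.    1.11 -0.33] w 0.0641 gf 25.0 F [ 0.6  0.2 -1.7]
down turn(10deg): [-0.01 -0.02  0.  ] shift now-axes: [0.01 0.01 0.06] after turn: [0.01 0.   0.06]
time_s: 38.0
ee_pos: [0.5641, -0.1056, 0.1711]
eef_rot: [-3.141, -0.002, 1.571]
force: [-0.0, 0.4, 0.7]
grip_width: 0.0938
grip_force: 0.0
time_s: 38.88
ee_pos: [0.459, 0.1047, 0.1717]
eef_rot: [-3.141, -0.003, 1.571]
force: [0.9, -0.3, 0.0]
grip_width: 0.0939
grip_force: 0.0
T gold [0 0] 0 0 nan
T col [0.583  0.2828] 0.0274 164 0.024
T blue [ 0.5949 -0.168 ] 0.0321 290 0.0777
S gold [0.4494 0.1722] 0.0329 184 0.0172
S col [0.5823 0.286 ] 0.0267 136 0.0236
S blue [ 0.5958 -0.1637] 0.033 118 0.0776
t 38.98 pos [0.4586 0.1057 0.1718] q [0.15 0.12 1.74 0.   1.28 0.14] w 0.0941 gf 0.0 F [-0.6 -0.5  0.1]
down turn(10deg): [-0.   -0.02  0.02] shift now-axes: [ 2.17 -0.28  6.7 ] after turn: [ 2.19 -0.29  6.69]
  return _methods._mean(a, axis=axis, dtype=dtype,
  ret = ret.dtype.type(ret / rcount)
```

Blue is home, with its top at 77.7 mm. Gold hasn't moved, so I'll pick it next.

```bash
python3 -m inch '1 .8 -.1 .8 0 0 0;1 .8 -.1 .8 0 0 0;1 .6 -.08 .8 0 0 0;1 0 0 .9 0 0 0;1 0 0 .8 0 0 0;1 0 0 .8 0 0 0;1 0 0 .8 0 0 0;1 0 0 .6 0 0 0;1 0 0 .35 0 0 0;1 0 0 0 0 0 0';python3 d.py .450 .1712 .006; python3 -m inch '0 0 0 0 0 0 0;-1 0 0 0 0 0 0;-1 0 0 0 0 0 0;-1 0 0 0 0 0 0;-1 0 0 0 0 0 0;-1 0 0 0 0 0 0' 25;python3 d.py .5946 -.1656 .2
```

```text
time_s: 40.22
ee_pos: [0.4508, 0.17, -0.0288]
eef_rot: [-3.139, -0.002, 1.571]
force: [-0.2, -0.5, 0.5]
grip_width: 0.0939
grip_force: 0.0
t 40.23 pos [ 0.4508  0.17   -0.0288] q [0.28 0.43 1.88 0.   0.83 0.28] w 0.0939 gf 0.0 F [-0.2 -0.5  0.5]
down turn(10deg): [-0.01 -0.01  0.  ] shift now-axes: [ 0.04 -0.03  0.01] after turn: [ 0.04 -0.03  0.01]
time_s: 40.98
ee_pos: [0.4507, 0.1704, -0.0285]
eef_rot: [-3.14, -0.003, 1.571]
force: [-1.1, -0.2, 7.2]
grip_width: 0.0634
grip_force: 25.0
t 40.98 pos [ 0.4507  0.1704 -0.0285] q [0.28 0.43 1.88 0.   0.83 0.28] w 0.0634 gf 25.0 F [-1.1 -0.2  7.2]
down turn(10deg): [-0.01 -0.02  0.  ] shift now-axes: [-11.18   4.78  -6.49] after turn: [-11.2    4.8   -6.45]
```

```bash
python3 -m inch '-1 0 0 -.6 0 0 0;-1 0 0 -1 0 0 0;-1 0 0 -1 0 0 0;-1 0 0 -1 0 0 0;-1 0 0 -1 0 0 0;-1 0 0 -1 0 0 0;-1 0 0 -.8 0 0 0;-1 -.6 .2 0 0 0 0;-1 -1 .4 0 0 0 0;-1 -1 .4 0 0 0 0'; python3 -m inch '-1 -1 .5 0 0 0 0;-1 -1 .5 0 0 0 0;-1 -1 .5 0 0 0 0;-1 -1 .5 0 0 0 0;-1 -1 .5 0 0 0 0;-1 -1 .5 0 0 0 0;-1 -1 .5 0 0 0 0;-1 -1 .3 0 0 0 0;-1 -.6 0 0 0 0 0;-1 0 0 0 0 0 0'; python3 -m inch '-1 0 0 0 0 0 0'; python3 d.py .5945 -.166 .0845
```

```text
time_s: 42.22
ee_pos: [0.4811, 0.091, 0.1628]
eef_rot: [-3.14, -0.003, 1.572]
force: [0.4, 0.1, -1.2]
grip_width: 0.0632
grip_force: 25.0
time_s: 43.48
ee_pos: [0.5946, -0.1667, 0.1617]
eef_rot: [-3.139, -0.003, 1.57]
force: [0.2, 0.6, -1.5]
grip_width: 0.0628
grip_force: 25.0
time_s: 43.6
ee_pos: [0.5949, -0.1652, 0.1622]
eef_rot: [-3.14, -0.003, 1.572]
force: [0.1, 0.2, -2.0]
grip_width: 0.0632
grip_force: 25.0
t 43.6 pos [ 0.5949 -0.1652  0.1622] q [-0.33  0.46  1.32  0.    1.36 -0.33] w 0.0632 gf 25.0 F [ 0.1  0.2 -2. ]
down turn(10deg): [-0.01 -0.02  0.  ] shift now-axes: [-0.04 -0.01  3.76] after turn: [-0.03 -0.01  3.76]
```

```bash
python3 -m inch '-1 -.03 -.01 .5 0 0 0;-1 0 0 .5 0 0 0;-1 0 0 .5 0 0 0;-1 0 0 .4 0 0 0;-1 0 0 .3 0 0 0;-1 0 0 .3 0 0 0;-1 0 0 .3 0 0 0;-1 0 0 0 0 0 0';python3 d.py .5945 -.166 .0845; python3 -m inch '-1 0 0 .3 0 0 0;-1 0 0 .3 0 0 0;-1 0 0 .2 0 0 0;-1 0 0 .1 0 0 0;-1 0 0 0 0 0 0';python3 d.py .5945 -.166 .0845
```

```text
time_s: 44.6
ee_pos: [0.5943, -0.1667, 0.0774]
eef_rot: [-3.139, -0.003, 1.571]
force: [-0.2, -0.1, -1.5]
grip_width: 0.063
grip_force: 25.0
t 44.6 pos [ 0.5943 -0.1667  0.0774] q [-0.33  0.54  1.41  0.    1.19 -0.33] w 0.063 gf 25.0 F [-0.2 -0.1 -1.5]
down turn(10deg): [-0.02 -0.02  0.  ] shift now-axes: [0.02 0.01 0.93] after turn: [0.02 0.01 0.93]
time_s: 45.22
ee_pos: [0.5945, -0.1667, 0.0509]
eef_rot: [-3.14, -0.003, 1.571]
force: [-0.4, -1.1, -1.8]
grip_width: 0.063
grip_force: 25.0
t 45.23 pos [ 0.5945 -0.1667  0.0509] q [-0.33  0.57  1.44  0.    1.14 -0.33] w 0.063 gf 25.0 F [-0.4 -1.1 -1.8]
down turn(10deg): [-0.01 -0.02  0.  ] shift now-axes: [ 0.02 -0.    0.05] after turn: [ 0.02 -0.    0.05]
```

```bash
python3 -m inch '.6 0 0 0 0 0 0;.6 0 0 0 0 0 0;.6 0 0 0 0 0 0;1 0 0 -.5 0 0 0;1 0 0 -1 0 0 0;1 0 0 -1 0 0 0;1 0 0 -1 0 0 0;1 0 0 -.5 0 0 0;1 1 0 0 0 0 0;1 1 0 0 0 0 0'; python3 -m inch '1 1 0 0 0 0 0;1 1 0 0 0 0 0;1 1 0 0 0 0 0;1 1 0 0 0 0 0;1 1 0 0 0 0 0;1 1 0 0 0 0 0;1 .5 0 0 0 0 0;1 0 0 0 0 0 0'; python3 - <<'E'
from h import *
T=grab("top");S=grab("scene")
for nm,c in(("T",T),("S",S)):
    for n_,x,yv,z in(("col",.58,.28,.024),("gold",.594,-.166,.096)):
        W=c["P"][sel(c,(x-.05,x+.05),(yv-.05,yv+.05),(z-.005,z+.006))]; cc,rr=cv2.minEnclosingCircle(W[:,:2].astype(np.float32)) if len(W) else ((0,0),0); print(nm,n_,np.round(cc,4),round(rr,4),len(W),np.median(W[:,2]).round(4))
E
python3 d.py .5826 .2845 .006
```

```text
time_s: 46.48
ee_pos: [0.5945, -0.1065, 0.1713]
eef_rot: [-3.14, -0.003, 1.57]
force: [0.1, 0.5, -0.6]
grip_width: 0.0938
grip_force: 0.0
time_s: 47.48
ee_pos: [0.5946, 0.0883, 0.1717]
eef_rot: [-3.14, -0.003, 1.572]
force: [0.5, -0.1, 0.4]
grip_width: 0.0939
grip_force: 0.0
T col [0.5821 0.2827] 0.0271 165 0.0234
T gold [ 0.5957 -0.1666] 0.0319 316 0.096
S col [0.5807 0.2863] 0.0275 140 0.0236
S gold [ 0.5958 -0.1626] 0.033 116 0.0956
t 47.58 pos [0.5947 0.0872 0.1717] q [0.08 0.42 1.37 0.   1.36 0.08] w 0.0938 gf 0.0 F [-0.3 -0.5  0.8]
down turn(10deg): [-0.01 -0.01 -0.  ] shift now-axes: [ 6.56 -0.39  6.71] after turn: [ 6.58 -0.4   6.69]
```

Gold is home, with its top at 96 mm. Next is the larger black collar at (0.582, 0.2845).

```bash
python3 -m inch '1 1 -.1 0 0 0 0;1 1 -.1 0 0 0 0;1 1 -.1 0 0 0 0;1 1 -.1 0 0 0 0;1 1 0 0 0 0 0;1 1 0 0 0 0 0;1 .56 0 .3 0 0 0;1 0 0 .9 0 0 0;1 0 0 .9 0 0 0;1 0 0 0 0 0 0'; python3 d.py .582 .2845 .008;python3 -m inch '1 0 0 .9 0 0 0;1 0 0 .9 0 0 0;1 0 0 .9 0 0 0;1 0 0 .9 0 0 0;1 0 0 .6 0 0 0;1 0 0 .25 0 0 0;1 0 0 0 0 0 0';python3 d.py .582 .2845 .008
```

```text
time_s: 48.82
ee_pos: [0.5817, 0.2836, 0.1069]
eef_rot: [-3.136, -0.001, 1.57]
force: [0.2, -0.4, 0.7]
grip_width: 0.0941
grip_force: 0.0
t 48.83 pos [0.5817 0.2836 0.1069] q [0.4  0.57 1.29 0.   1.29 0.4 ] w 0.0941 gf 0.0 F [ 0.2 -0.4  0.7]
down turn(10deg): [-0.03 -0.   -0.  ] shift now-axes: [0.03 0.04 4.46] after turn: [0.03 0.01 4.46]
time_s: 49.7
ee_pos: [0.5825, 0.2852, -0.0238]
eef_rot: [-3.14, -0.003, 1.571]
force: [-0.2, -0.7, 0.8]
grip_width: 0.0943
grip_force: 0.0
t 49.7 pos [ 0.5825  0.2852 -0.0238] q [0.4  0.72 1.37 0.   1.05 0.4 ] w 0.0943 gf 0.0 F [-0.2 -0.7  0.8]
down turn(10deg): [-0.01 -0.02  0.  ] shift now-axes: [-0.03 -0.02  0.11] after turn: [-0.02 -0.02  0.11]
```

```bash
python3 -m inch '0 -.02 -.02 .1 0 0 0;-1 0 0 0 0 0 0;-1 0 0 0 0 0 0;-1 0 0 0 0 0 0;-1 0 0 0 0 0 0;-1 0 0 0 0 0 0;-1 0 0 0 0 0 0' 30;python3 d.py .582 .2845 .008;python3 -m inch '-1 0 0 -.6 0 0 0;-1 0 0 -1 0 0 0;-1 0 0 -1 0 0 0;-1 0 0 -1 0 0 0;-1 0 0 -1 0 0 0;-1 0 0 -1 0 0 0;-1 0 0 -1 0 0 0;-1 -.6 0 0 0 0 0;-1 -1 0 0 0 0 0;-1 -1 0 0 0 0 0'; python3 d.py .5945 -.1657 .2
```

```text
time_s: 50.58
ee_pos: [0.5817, 0.2847, -0.0271]
eef_rot: [-3.14, -0.003, 1.571]
force: [-0.8, 0.7, 2.1]
grip_width: 0.0515
grip_force: 30.0
t 50.58 pos [ 0.5817  0.2847 -0.0271] q [0.4  0.73 1.38 0.   1.04 0.39] w 0.0515 gf 30.0 F [-0.8  0.7  2.1]
down turn(10deg): [-0.01 -0.02  0.  ] shift now-axes: [-0.01  0.01 -0.  ] after turn: [-0.01  0.01 -0.  ]
time_s: 51.82
ee_pos: [0.5813, 0.2041, 0.1691]
eef_rot: [-3.138, -0.002, 1.571]
force: [0.6, 0.1, -1.9]
grip_width: 0.0513
grip_force: 30.0
t 51.83 pos [0.5813 0.2041 0.1691] q [0.28 0.45 1.32 0.   1.37 0.28] w 0.0513 gf 30.0 F [ 0.6  0.1 -1.9]
down turn(10deg): [-0.02 -0.01  0.  ] shift now-axes: [-12.33   0.44   0.11] after turn: [-12.33   0.44   0.14]
```

```bash
python3 -m inch '-1 -1 .1 0 0 0 0;-1 -1 .1 0 0 0 0;-1 -1 .1 0 0 0 0;-1 -1 .1 0 0 0 0;-1 -1 0 0 0 0 0;-1 -1 0 0 0 0 0;-1 -1 0 0 0 0 0;-1 -1 0 0 0 0 0;-1 -1 0 0 0 0 0;-1 -1 0 0 0 0 0'; python3 -m inch '-1 -1 0 0 0 0 0;-1 -.9 0 0 0 0 0;-1 -.5 0 0 0 0 0;-1 0 0 0 0 0 0;-1 0 0 0 0 0 0'; python3 d.py .5945 -.1660 .104
```

```text
time_s: 53.08
ee_pos: [0.5928, -0.0957, 0.1684]
eef_rot: [-3.138, -0.003, 1.571]
force: [0.8, -0.4, -2.6]
grip_width: 0.0514
grip_force: 30.0
time_s: 53.7
ee_pos: [0.594, -0.1651, 0.1693]
eef_rot: [-3.139, -0.003, 1.572]
force: [0.2, -0.6, -2.3]
grip_width: 0.0515
grip_force: 30.0
t 53.7 pos [ 0.594  -0.1651  0.1693] q [-0.33  0.45  1.32  0.    1.37 -0.33] w 0.0515 gf 30.0 F [ 0.2 -0.6 -2.3]
down turn(10deg): [-0.01 -0.02  0.  ] shift now-axes: [-0.04  0.02  3.34] after turn: [-0.03  0.02  3.34]
```

```bash
python3 -m inch '-1 -.03 .02 .5 0 0 0;-1 0 0 .5 0 0 0;-1 0 0 .4 0 0 0;-1 0 0 .4 0 0 0;-1 0 0 .3 0 0 0;-1 0 0 .3 0 0 0;-1 0 0 .2 0 0 0;-1 0 0 0 0 0 0';python3 d.py .5945 -.166 .104; python3 -m inch '-1 0 0 .3 0 0 0;-1 0 0 .2 0 0 0;-1 0 0 .1 0 0 0;-1 0 0 .1 0 0 0;-1 0 0 0 0 0 0';python3 d.py .5945 -.166 .104
```

```text
time_s: 54.7
ee_pos: [0.5945, -0.1665, 0.0912]
eef_rot: [-3.139, -0.003, 1.571]
force: [0.2, 0.5, -2.2]
grip_width: 0.0515
grip_force: 30.0
t 54.7 pos [ 0.5945 -0.1665  0.0912] q [-0.33  0.52  1.4   0.    1.22 -0.33] w 0.0515 gf 30.0 F [ 0.2  0.5 -2.2]
down turn(10deg): [-0.01 -0.02  0.  ] shift now-axes: [0.01 0.   0.74] after turn: [ 0.02 -0.    0.74]
time_s: 55.32
ee_pos: [0.5945, -0.1665, 0.0704]
eef_rot: [-3.14, -0.003, 1.571]
force: [0.9, 0.2, -3.2]
grip_width: 0.051
grip_force: 30.0
t 55.33 pos [ 0.5945 -0.1665  0.0704] q [-0.33  0.54  1.42  0.    1.18 -0.33] w 0.051 gf 30.0 F [ 0.9  0.2 -3.2]
down turn(10deg): [-0.01 -0.02  0.  ] shift now-axes: [ 0.02 -0.    0.05] after turn: [ 0.02 -0.    0.05]
```

```bash
python3 -m inch '.5 0 0 0 0 0 0;.5 0 0 0 0 0 0;.5 0 0 0 0 0 0;1 0 0 -.5 0 0 0;1 0 0 -1 0 0 0;1 0 0 -1 0 0 0;1 0 0 -1 0 0 0;1 -.5 -.8 -.5 0 0 0;1 -.9 -.8 -.3 0 0 0;1 -1 -.8 0 0 0 0';  python3 -m inch '1 -1 -.8 0 0 0 0;1 -1 -.8 0 0 0 0;1 -1 -.8 0 0 0 0;1 0 0 0 -.75 -.03 .1;1 0 0 0 -.75 -.03 .1;1 0 0 0 -.75 -.03 .1;1 0 0 0 -.75 -.03 .12;1 0 0 0 0 0 0;1 0 0 0 0 0 0'; python3 d.py h off .115; python3 - <<'E'
from h import *
T=grab("top");S=grab("scene")
for nm,c in(("T",T),("S",S)):
    for n_,x,yv,z in(("collar",.594,-.166,.120),("gold",.594,-.166,.096),("d1",.428,-.068,.024),("d2",.434,-.172,.024)):
        W=c["P"][sel(c,(x-.045,x+.045),(yv-.045,yv+.045),(z-.004,z+.005))&((c["hsv"][...,1]<70)|(z>.03))]; cc,rr=cv2.minEnclosingCircle(W[:,:2].astype(np.float32)) if len(W) else ((0,0),0); print(nm,n_,np.round(cc,4),round(rr,4),len(W),np.median(W[:,2]).round(4))
a=cv2.resize(S["img"][130:250,220:380],(480,360),interpolation=cv2.INTER_CUBIC)
b=cv2.resize(T["img"][130:280,320:500],(320,267),interpolation=cv2.INTER_CUBIC)
o=np.zeros((360,800,3),np.uint8);o[:,:480]=a;o[:267,480:]=b
cv2.imwrite("pics/st.png",o)
E
```

```text
time_s: 56.58
ee_pos: [0.5225, -0.2395, 0.2017]
eef_rot: [3.141, -0.001, 1.572]
force: [0.8, -0.0, -0.1]
grip_width: 0.0938
grip_force: 0.0
time_s: 57.7
ee_pos: [0.4512, -0.3292, 0.2005]
eef_rot: [2.621, -0.001, 1.497]
force: [0.3, 0.2, 0.8]
grip_width: 0.0939
grip_force: 0.0
t 57.7 pos [ 0.4512 -0.3292  0.2005] q [-0.9   0.06  1.84  0.47  0.93 -1.05] w 0.0939 gf 0.0 F [0.3 0.2 0.8]
off turn(10deg): [-0.01  0.   -0.01] shift now-axes: [0.04 1.1  1.71] after turn: [0.04 1.1  1.72]
T collar [ 0.5955 -0.1671] 0.0266 244 0.1197
T gold [ 0.5952 -0.1666] 0.0319 105 0.0956
T d1 [ 0.4297 -0.0696] 0.0319 269 0.0233
T d2 [ 0.4365 -0.1744] 0.0319 272 0.0232
S collar [ 0.5933 -0.1624] 0.0278 90 0.1196
S gold [ 0.5962 -0.1592] 0.0308 65 0.0967
S d1 [ 0.4299 -0.0665] 0.0329 117 0.0226
S d2 [ 0.4367 -0.1706] 0.0332 98 0.0231
```

View pics/st.png

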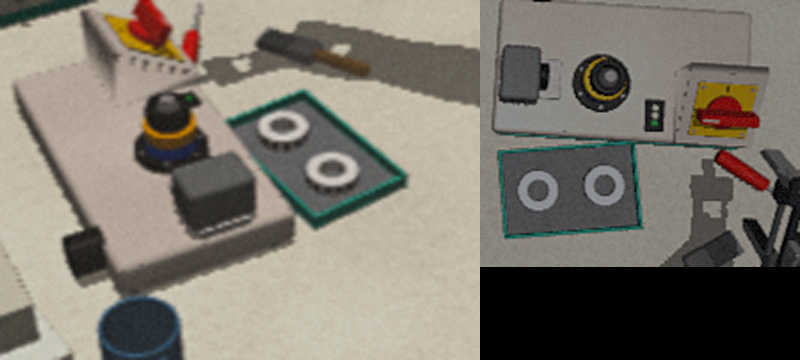

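The stack is home: blue, gold, then the collar with its top at 119.7 mm. Both white rings are flat in the tray and the isolator is still OFF. I'll now turn it back ON.

```bash
python3 -m inch '1 0 .5 0 0 0 0;1 0 .53 .7 0 0 0;1 0 0 .8 0 0 0;1 0 0 .8 0 0 0;1 0 0 .8 0 0 0;1 0 0 .7 0 0 0;1 0 0 .6 0 0 0;1 0 0 .4 0 0 0;1 0 0 .1 0 0 0;1 0 0 0 0 0 0'; python3 d.py h off .015; python3 -m inch '-1 0 0 0 0 0 0;-1 0 0 0 0 0 0;-1 0 0 0 0 0 0;-1 0 0 0 0 0 0;-1 0 0 0 0 0 0;-1 0 0 0 0 0 0;-1 0 0 0 0 0 0;-1 0 0 0 0 0 0;-1 0 0 0 0 0 0;-1 0 0 0 0 0 0' 25; python3 d.py h off 0.015
```

```text
time_s: 59.05
ee_pos: [0.5508, -0.3362, 0.0878]
eef_rot: [2.619, -0.002, 1.496]
force: [-0.3, -0.4, 0.5]
grip_width: 0.0938
grip_force: 0.0
t 59.05 pos [ 0.5508 -0.3362  0.0878] q [-0.75  0.37  1.75  0.53  0.68 -1.03] w 0.0938 gf 0.0 F [-0.3 -0.4  0.5]
off turn(10deg): [ 0.   -0.   -0.02] shift now-axes: [0.03 0.09 0.13] after turn: [0.03 0.09 0.13]
time_s: 60.3
ee_pos: [0.5516, -0.3363, 0.088]
eef_rot: [2.618, -0.001, 1.496]
force: [8.5, -0.2, 0.3]
grip_width: 0.0157
grip_force: 25.0
t 60.3 pos [ 0.5516 -0.3363  0.088 ] q [-0.75  0.37  1.75  0.53  0.68 -1.04] w 0.0157 gf 25.0 F [ 8.5 -0.2  0.3]
off turn(10deg): [ 0.01  0.   -0.02] shift now-axes: [0.03 0.06 0.13] after turn: [0.03 0.06 0.13]
```

```bash
python3 -m inch '-1 0 .05 0 0 0 0;-1 0 0 0 0 0 1;-1 0 0 0 0 0 1;-1 0 0 0 0 0 1;-1 0 0 0 0 0 1;-1 0 0 0 0 0 1;-1 0 0 0 0 0 1;-1 0 0 0 0 0 1;-1 0 0 0 0 0 1;-1 0 0 0 0 0 1';python3 -m inch '-1 0 0 0 0 0 0;-1 0 0 0 0 0 0;-1 0 0 0 0 0 0'; python3 d.py h on .015
```

```text
time_s: 61.55
ee_pos: [0.5517, -0.3366, 0.0881]
eef_rot: [-3.137, -0.522, -0.083]
force: [-2.2, -1.5, 0.0]
grip_width: 0.0158
grip_force: 25.0
time_s: 61.92
ee_pos: [0.5518, -0.3366, 0.0881]
eef_rot: [3.141, -0.522, -0.071]
force: [-4.2, -2.9, 0.2]
grip_width: 0.0158
grip_force: 25.0
t 61.92 pos [ 0.5518 -0.3366  0.0881] q [-0.75  0.37  1.74  0.52  0.68  0.54] w 0.0158 gf 25.0 F [-4.2 -2.9  0.2]
on turn(10deg): [ 0. -0.  0.] shift now-axes: [ 0.06 -0.04  0.12] after turn: [ 0.06 -0.04  0.12]
```

```bash
python3 -m inch '1 0 0 0 0 0 0;1 0 0 0 0 0 0;1 0 0 0 0 0 0;1 0 0 0 0 0 0;1 0 0 -.8 0 0 0;1 0 0 -1 0 0 0;1 0 0 -1 0 0 0;1 0 0 -1 0 0 0;1 0 0 -1 0 0 0;1 0 0 0 0 0 0'; python3 -m inch '1 -.8 0 -.5 0 0 0;1 -.8 0 -.5 0 0 0;1 -.8 0 0 0 0 0;1 0 0 0 0 0 0;1 0 0 0 0 0 0;1 0 0 0 0 0 0'; python3 - <<'E'
from h import *
T=grab("top");S=grab("scene")
for nm,c in(("T",T),("S",S)):
    for n_,x,yv,z in(("collar",.594,-.166,.120),("d1",.428,-.068,.024),("d2",.434,-.172,.024)):
        W=c["P"][sel(c,(x-.045,x+.045),(yv-.045,yv+.045),(z-.004,z+.005))&((c["hsv"][...,1]<70)|(z>.03))]; print(nm,n_,np.round(cv2.minEnclosingCircle(W[:,:2].astype(np.float32))[0],4),np.median(W[:,2]).round(4))
a=cv2.resize(S["img"][100:250,220:420],(480,360),interpolation=cv2.INTER_CUBIC)
b=cv2.resize(T["img"][130:250,380:500],(320,320),interpolation=cv2.INTER_CUBIC)
o=np.zeros((360,800,3),np.uint8);o[:,:480]=a;o[:320,480:]=b
cv2.imwrite("pics/end.png",o)
E
```

```text
time_s: 63.18
ee_pos: [0.4805, -0.3317, 0.2149]
eef_rot: [3.141, -0.524, -0.075]
force: [1.1, 0.4, -0.6]
grip_width: 0.094
grip_force: 0.0
time_s: 63.92
ee_pos: [0.4039, -0.3253, 0.2031]
eef_rot: [-3.139, -0.522, -0.075]
force: [-0.6, -0.3, 0.0]
grip_width: 0.0942
grip_force: 0.0
T collar [ 0.5952 -0.1675] 0.1199
T d1 [ 0.4298 -0.0696] 0.0235
T d2 [ 0.4359 -0.1745] 0.0235
S collar [ 0.5961 -0.1617] 0.12
S d1 [ 0.4297 -0.0675] 0.0224
S d2 [ 0.4372 -0.1718] 0.023
```

View pics/end.png

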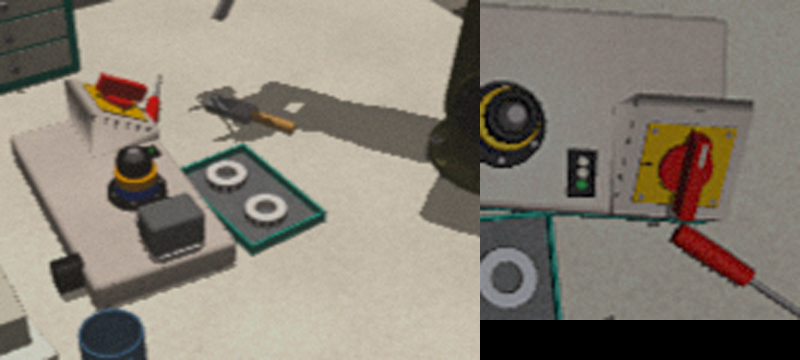

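The handle and pointer are up the slope (ON), the stack and tray are intact, and the arm is clear. I'll hand it in.

```bash
python3 -c "
from station import ticket
print(ticket.hand_in())"
```

```text
the job is handed in; nothing more can be done
None
```

The job is handed in, with no verdict returned: the last pictures show the isolator back ON, both finished rings flat in the tray, and blue, gold and the larger collar home on the mandrel (there were no pink or green blanks), with about 64 s of the 210 s used.

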